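# Load and set the deburring machine

## Task

Load the bench deburring machine: press the red latch paddle and keep clear so that the lid springs fully open by itself, take every steel lug off the hook rack and put it in the tub, then shut the lid until the latch holds it. Also turn the timer wheel clockwise by its black grip to the third click, where the yellow pawl has dropped in at the red dot, and leave it there. Leave the other things on the bench alone.

Things in the scene. Friction and masses are not known exactly. Their poses are not given: they have to be found in the camera images.
- machine: Grey deburring machine, fixed. Origin on the bench under the tub's centre; x points from the latch side to the hinge side, y to the timer deck, z up. Tub: open on top, inside 130 (x) by 220 (y) mm centred on the origin, inner floor 15 and rim 95 mm above the bench, walls 10 mm. Timer deck: a block 120 (x) by 130 (y) mm, 60 high, centred at y = +185 mm.
- lid (a joint): Opening angle of the lid, rad: 0 shut, 1.5 fully open (upright). Hinged along y at machine x = +78 mm, 98 mm high. A spring throws it open in about 1 s (2 N at the free edge) and keeps it open; pushing it shut takes 2 to 12 N at the edge, most at the end, where its steel tongue rides over the latch hook and snaps under it.
- lid_panel: Blue lid panel, 154 by 236 by 7 mm, turning with the lid joint. Origin at the middle of the hinge axis; it covers x = -158 (free edge) to -4 mm, y = -118 to +118 mm; z is the normal of the outer face (up when shut), which lies at z = +4 mm; two ribs along x at y = -60 and +60 mm rise to +6.5 mm.
- lid_edge (a point): Point on the lid's outer face, 8 mm in from the middle of its free edge; axes as the lid panel's.
- latch (a joint): Swing of the latch, rad: 0 at rest (hooked), 0.2 fully pressed. It must pass 0.10 to 0.14 to free the lid; springs back by itself. About 2 N at the pad at the start, 3.6 N at the end of its travel (10 mm).
- latch_pad (a point): Where to press the red latch paddle straight down: on its top face, 18 mm from its front end. The paddle, 42 mm wide, stands out level from the machine's front (-x) at 58 mm height; this point is 148 mm in front of the tub's centre and 60 mm in front of the shut lid's edge, so a hand above it is clear of the rising lid.
- timer (a joint): Angle of the timer wheel, rad, growing clockwise seen from above, about 0 to 0.1 at the start. A sprung pawl drops in with a click every 0.628 rad (0.628, 1.257, 1.885 ...) and stops it from turning back; the third click, at the red dot, is at 1.885. One full turn more (8.168) is the same tooth. Turning takes 0.03 to 0.1 N m.
- timer_grip (a point): Centre of the timer wheel's black bar grip, on its vertical axis, 90 mm above the bench: the bar is 30 long (x), 12 thick (y, grasp across this), 24 mm high (78 to 102 mm above the bench). Axes turn with the wheel: x along the bar, z up. Below it the toothed wheel, 66 mm across, top at 75 mm above the bench.
- pawl (a joint): Swing of the yellow pawl, rad: about -0.03 (-0.06 to 0.04) when dropped in behind a tooth, up to about 0.18 as it rides up a tooth.
- rack: Hook rack, fixed: base 90 by 310 mm, 12 high, and a 10 mm bar along y at x = 0, 125 mm above the bench. Origin on the bench under the bar's middle; x points backwards. Four 6 mm wire hooks at y = -127.5, -42.5, 42.5, 127.5 mm run level from the bar to x = -55, then turn up to a tip at x = -61, top 12 mm above the hook's axis. To free a lug lift it 15 mm (10 to 20), then draw it 60 mm towards -x.
- lug1_mid (a point): Centre (half-way up) of steel lug 1, 0.11 kg: 66 mm tall (z), 36 wide (y), 16 thick (x); the lower 30 mm solid, above it an eye 20 wide and 28 high, through which the hook passes along x. Hanging, z is up and the centre lies 22 mm below the hook's axis, about 35 mm in front of the bar; grasp across y. Three or all four of the lugs are there; an absent one reads None.
- lug2_mid (a point): Centre (half-way up) of steel lug 2, 0.11 kg: 66 mm tall (z), 36 wide (y), 16 thick (x); the lower 30 mm solid, above it an eye 20 wide and 28 high, through which the hook passes along x. Hanging, z is up and the centre lies 22 mm below the hook's axis, about 35 mm in front of the bar; grasp across y. Three or all four of the lugs are there; an absent one reads None.
- lug3_mid (a point): Centre (half-way up) of steel lug 3, 0.11 kg: 66 mm tall (z), 36 wide (y), 16 thick (x); the lower 30 mm solid, above it an eye 20 wide and 28 high, through which the hook passes along x. Hanging, z is up and the centre lies 22 mm below the hook's axis, about 35 mm in front of the bar; grasp across y. Three or all four of the lugs are there; an absent one reads None.
- lug4_mid (a point): Centre (half-way up) of steel lug 4, 0.11 kg: 66 mm tall (z), 36 wide (y), 16 thick (x); the lower 30 mm solid, above it an eye 20 wide and 28 high, through which the hook passes along x. Hanging, z is up and the centre lies 22 mm below the hook's axis, about 35 mm in front of the bar; grasp across y. Three or all four of the lugs are there; an absent one reads None.
- paint_tin_small: Bystander: small red and white paint tin, 77 mm across and 77 high; origin at its underside.
- spice_jar: Bystander: spice jar, 40 mm across and 105 high; origin at its underside.
- disc_stack_1: Bystander: stack of sanding discs, 117 mm across, 31 high; origin at its underside.
- red_pliers: Bystander: red-handled pliers lying flat, 181 mm long, 15 high; origin at its underside.
Mind the look-alikes: they are no part of the job. Leave any orange look-alike of the part that bears lug2_mid alone.

How it is judged (in metres and radians):
On the way, in this order (a step that is already met when the one before it is completed fails the run):
1. the latch paddle is pressed (value of joint latch above 0.12 rad).
2. the lid has sprung fully open with the robot not touching it (value of joint lid above 1.4 rad and contact force between each of the arm, the fingers and lid_panel below 0.3 N), for 0.2 s.
3. every lug is in the tub, the lid still open (x of lug1_mid in the frame of machine between -0.066 and 0.066 m and y of lug1_mid in the frame of machine between -0.111 and 0.111 m and z of lug1_mid in the frame of machine between 0.015 and 0.09 m and x of lug2_mid in the frame of machine between -0.066 and 0.066 m and y of lug2_mid in the frame of machine between -0.111 and 0.111 m and z of lug2_mid in the frame of machine between 0.015 and 0.09 m and x of lug3_mid in the frame of machine between -0.066 and 0.066 m and y of lug3_mid in the frame of machine between -0.111 and 0.111 m and z of lug3_mid in the frame of machine between 0.015 and 0.09 m and x of lug4_mid in the frame of machine between -0.066 and 0.066 m and y of lug4_mid in the frame of machine between -0.111 and 0.111 m and z of lug4_mid in the frame of machine between 0.015 and 0.09 m and value of joint lid above 0.8 rad), for 0.2 s.
4. the lid is shut and latched (value of joint lid below 0.03 rad and value of joint latch below 0.04 rad), for 0.3 s.
At the end, for the whole second after the job is handed in: Every lug is in the tub (centre between its walls, below the rim); the lid is shut and latched (lid under 0.03 rad, latch under 0.04); the timer wheel rests at the third click (1.885 rad, -0.08 to +0.22, or a full turn more) with the pawl dropped in (under 0.06 rad) (all of step 4 and x of lug1_mid in the frame of machine between -0.066 and 0.066 m and y of lug1_mid in the frame of machine between -0.111 and 0.111 m and z of lug1_mid in the frame of machine between 0.015 and 0.09 m and x of lug2_mid in the frame of machine between -0.066 and 0.066 m and y of lug2_mid in the frame of machine between -0.111 and 0.111 m and z of lug2_mid in the frame of machine between 0.015 and 0.09 m and x of lug3_mid in the frame of machine between -0.066 and 0.066 m and y of lug3_mid in the frame of machine between -0.111 and 0.111 m and z of lug3_mid in the frame of machine between 0.015 and 0.09 m and x of lug4_mid in the frame of machine between -0.066 and 0.066 m and y of lug4_mid in the frame of machine between -0.111 and 0.111 m and z of lug4_mid in the frame of machine between 0.015 and 0.09 m and (value of joint timer between 1.80496 and 2.10496 rad or value of joint timer between 8.08814 and 8.38814 rad) and value of joint pawl below 0.06 rad and velocity of joint each of timer, lid below 0.05 rad/s); the robot touches nothing.
It fails at once if a bystander (paint tin small) is shifted by more than 4 cm (distance of paint_tin_small from where it was at the start of the episode above 0.04 m).
It fails at once if a bystander (spice jar) is shifted by more than 4 cm (distance of spice_jar from where it was at the start of the episode above 0.04 m).
It fails at once if a bystander (disc stack 1) is shifted by more than 4 cm (distance of disc_stack_1 from where it was at the start of the episode above 0.04 m).
It fails at once if a bystander (red pliers) is shifted by more than 4 cm (distance of red_pliers from where it was at the start of the episode above 0.04 m).
Of lug1, lug2, lug3, lug4 only 3 to 4 are there at a start; the rules pass over those that are not, and their reading is None.
At some moment in a run one of lug1, lug2, lug3, lug4 may be knocked a few centimetres aside while the robot is not near it.
Once in a run the grip may slacken for a moment while it holds something.
It also fails if it takes over 208 s, if anything falls off the work surface, if the arm or the gripper's body presses on something with over 40 N, if the wrist force passes 120 N, or if a joint passes its speed limit or range.

## Robot

A 6-joint arm with a two-finger parallel gripper is mounted at the origin on a cart in front of the work surface, level with it; the furniture and walls round the work are solid. World frame = base frame: x ahead of the robot, y to its left, z up, the work surface at z = 0. Lengths are in m, angles in degrees, forces in N, time in s.
With the tool pointing down it reaches from about 0.4 to 0.825 m from the base axis. Payload 7 kg.
Tool frame: the origin (TCP) lies midway between the tips of the shut fingers; the grasp point (between the pads) lies 19 mm behind it (ctrl.hold_point_z is the distance from the TCP to the grasp point, in m); z points along the fingers, x is the direction in which the jaws open and shut, and the axes are right-handed (so a half turn about z gives the same grasp; the last joint's range is limited). The gripper opens to 88 mm and grips with 3 to 60 N. Pads are 19 mm wide; open, the fingers measure 130 mm over their backs; the gripper's body (78 mm by 193 mm) begins 47 mm behind the grasp point.
Start: joints at [80.793, 20.546, 0.682, 0, -70.136, -16.507], TCP at [0.293, 0.608, 0.227] pointing down, gripper open.
Joint ranges: [-176.03, 176.03], [-82.01, 121.73], [-58.28, 71.71], [-173.87, 95.51], [-174.79, -0.11], [-173.66, 173.66]. Speed limits (degrees/s): [136.94, 136.94, 172.46, 180, 180, 180].

## Interface

Orientations are given as [roll, pitch, yaw] about the fixed x, y, z axes, in that order (R = Rz(yaw) Ry(pitch) Rx(roll)).
In Python, from plant import ctrl gives the robot as it stands.
- The arm moves only by the tool apply_moves, never from a script. Its argument "motion" is a list of rows, each a list of 2 entries, a list of its own where there are three numbers: the shift along the world's x, y, z in cm, then the turn about the world's z in degrees. In form: [[[tx, ty, tz], roll], ...]. A call has 1 to 10 rows; each row is the pose to reach, as a shift and turn from the pose commanded when the call began; what a row does not reach only later rows make up. A row lasts 1/10 s, in which the tool goes at most 50 mm and 8.59 degrees, less where a joint would pass 70% of its speed; a pose out of reach is approached as far as the arm can. A call with a gripper value outside its range is refused whole. "hand" is the finger opening in cm, from 0 to 8.76, set as the call begins (left out, the last holds). The fingers move at their own pace and stop on an object; the grip force is fixed at half the most. Time passes only in rows, so rows that repeat a pose let the fingers close. It gives the time, the measured TCP pose, the force and the opening at its end, in the units of the state.
- ctrl.get_obs(): the state, without advancing time (a new reading comes with each control period).
- ctrl.snapshot(name): name is "scene" or "top" or "wrist"; returns (picture, depth): 400x640x3 uint8, blue, green, red; 400x640 float32, m along the optical axis (not along the pixel's ray), 0 where there is no reading.
- ctrl.camera_model(name): a dict with "fx", "fy", "cx", "cy" (pixels), "k1" (the pictures are not rectified: a ray, as slopes to the right and down, at radius r is drawn at 1 + k1 r^2 times it, then the intrinsics apply), "cam_to_world" (4x4, takes a point from camera to world coordinates); the wrist camera has in their place "tool_from_camera" (4x4, takes a point from camera to tool coordinates, whose origin is the TCP and whose axes are the tool frame's). Camera axes: x right, y down, z forward; pixel columns grow to the right and rows downward; lengths in m; the calibration is good to about 2 mm. A picture is of the moment at which its call begins: read the wrist's pose just before it. camera_model takes no time and is no camera call.
- ctrl.close_job(): hands the job in, once; it reports no verdict.
The state is a dict: "clock": time; "joint_pos": joint angles; "qvel": joint speeds; "tau": joint torques, N m; "tool_pos": TCP position; "orientation": TCP orientation; "force": force on the tool from outside, world axes, zero at the start; "moment": the same for the moment, N m; "opening": finger opening in m.
Only numpy, scipy, OpenCV 4.12 (cv2) and the standard library are available. Lean on these libraries where they do the work, as an engineer would, in place of code of your own. Each camera call takes 0.05 s, during which the arm holds its last target.

## Working session

There is one attempt and no reset: what is moved stays moved. The work goes in short steps, Python scripts to look and compute and a tool call to move; the robot and the scene stay as the last step left them, time stands still between calls to the robot, and variables do not carry over. Pictures are saved under pics/ and viewed, and the job is handed in when it is done.

Besides the shell and the picture viewer there is one more tool, called after "Emit:" in YAML: its name, and indented under it one key for each argument. apply_moves: Moves the arm, as the interface text tells. Its arguments: {"type":"object","properties":{"motion":{"type":"array"},"hand":{"type":"number"}},"required":["motion"]}

```bash
mkdir -p pics; ls; cat > h.py <<'E'
import numpy as np, cv2
from plant import ctrl
from scipy.spatial.transform import Rotation as R
def T_tool(o=None):
    o=o or ctrl.get_obs()
    T=np.eye(4);T[:3,:3]=R.from_euler('xyz',o['orientation'],degrees=True).as_matrix();T[:3,3]=o['tool_pos'];return T
def snap(n):
    T=T_tool();p,d=ctrl.snapshot(n);m=ctrl.camera_model(n)
    C=np.array(m['cam_to_world']) if n!='wrist' else T@np.array(m['tool_from_camera'])
    return p,d,m,C
def cloud(d,m,C):
    v,u=np.mgrid[0:d.shape[0],0:d.shape[1]]
    x=(u-m['cx'])/m['fx'];y=(v-m['cy'])/m['fy']
    xu,yu=x.copy(),y.copy()
    for _ in range(10):
        f=1+m['k1']*(xu**2+yu**2);xu,yu=x/f,y/f
    P=np.stack([xu*d,yu*d,d],-1)
    return P@C[:3,:3].T+C[:3,3]
def proj(X,m,C):
    X=np.atleast_2d(X);c=(X-C[:3,3])@C[:3,:3]
    a=c[:,:2]/c[:,2:];f=1+m['k1']*(a**2).sum(1,keepdims=True);a=a*f
    return a*[m['fx'],m['fy']]+[m['cx'],m['cy']]
E
python3 - <<'E'
from h import *
print(ctrl.get_obs())
for n in ['scene','top','wrist']:
    p,d,m,C=snap(n);cv2.imwrite(f'pics/{n}0.png',p);np.savez(f'{n}0.npz',p=p,d=d,C=C)
    print(n,m['fx'],m['k1'],np.round(C,3).tolist())
E
```

```text
pics
{'clock': 0.0, 'joint_pos': array([ 8.07925265e+01,  2.05906248e+01,  6.33266382e-01, -1.95324609e-02,
       -7.01348755e+01, -1.65084123e+01]), 'qvel': array([-0.11195447, -0.00552417, -0.10594823, -0.00686152,  0.14573864,
       -0.05852011]), 'tau': array([-1.01523074e-03, -5.82722890e+01,  2.93060213e+01,  6.99709520e+00,
        6.92052490e-03, -1.62214396e-04]), 'tool_pos': array([0.2926882 , 0.60770126, 0.22562982]), 'orientation': array([-1.79991394e+02, -9.36498792e-02, -1.15722545e+02]), 'force': array([-0.49389564, -0.34737253, -0.19674623]), 'moment': array([ 0.00072861, -0.04755543, -0.01586689]), 'opening': 0.08763544156104096}
scene 388.13897128487326 -0.04502638130350021 [[-0.55, -0.449, 0.704, -0.204], [-0.835, 0.28, -0.474, 0.54], [0.015, -0.848, -0.529, 0.68], [0.0, 0.0, 0.0, 1.0]]
top 361.13249751770485 -0.061496912077814575 [[-0.022, -0.973, 0.228, 0.335], [-1.0, 0.021, -0.003, 0.003], [-0.002, -0.228, -0.974, 1.183], [0.0, 0.0, 0.0, 1.0]]
wrist 333.1624414960767 -0.012830993083482678 [[-0.435, -0.872, -0.226, 0.354], [-0.901, 0.421, 0.107, 0.579], [0.002, 0.25, -0.968, 0.385], [0.0, 0.0, 0.0, 1.0]]
```

View pics/scene0.png

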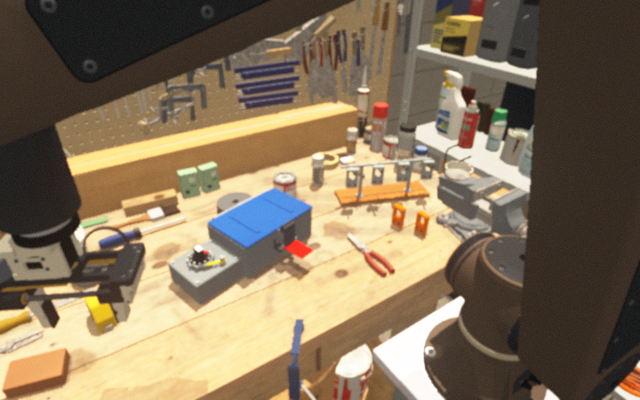

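View pics/top0.png

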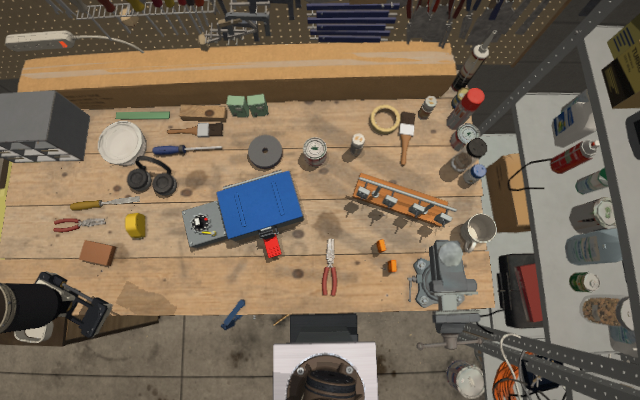

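View pics/wrist0.png

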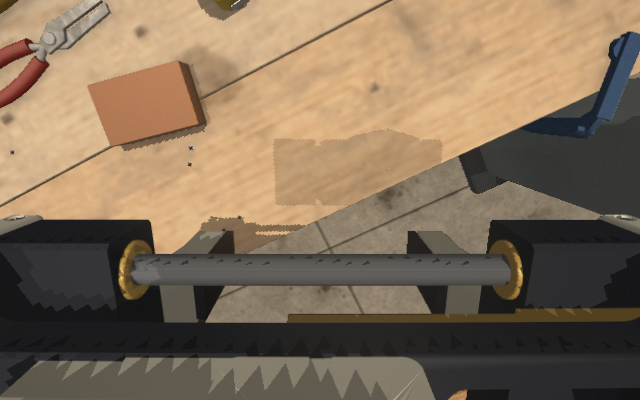

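The top view shows the machine (lid at 260,207; timer at 203,225; paddle at 272,246), the rack at (402,200), and two orange look-alikes lying in front of it at (381,246) and (392,266). I'll measure these next.

```bash
python3 - <<'E'
from h import *
for n,(u0,v0,u1,v1) in {'top':(335,160,465,280),'scene':(320,140,450,240)}.items():
    z=np.load(n+'0.npz');p=z['p'][v0:v1,u0:u1];cv2.imwrite(f'pics/rack_{n}.png',cv2.resize(p,None,fx=6,fy=5 if n=='top' else 6,interpolation=cv2.INTER_CUBIC)[:600,:800])
z=np.load('top0.npz');m=ctrl.camera_model('top');P=cloud(z['d'],m,z['C']);p=z['p'].astype(int)
hsv=cv2.cvtColor(z['p'],cv2.COLOR_BGR2HSV)
H,S,V=[hsv[...,i].astype(int) for i in range(3)]
x,y,zz=P[...,0],P[...,1],P[...,2]
def rect(mask,name):
    q=P[mask][:,:2].astype(np.float32)
    print(name,len(q),'z',np.percentile(P[mask][:,2],[5,50,95]).round(4),cv2.minAreaRect(q*1000), np.median(q,0))
vv,uu=np.mgrid[0:400,0:640]
box=lambda a,b,c,d:(uu>=a)&(uu<c)&(vv>=b)&(vv<d)
lid=box(210,165,310,245)&(H>100)&(H<125)&(S>120)&(zz>.08); rect(lid,'lid')
rect(box(180,195,230,250)&(S<90)&(abs(zz-.06)<.008),'deck')
rect(box(255,230,290,265)&((H<8)|(H>172))&(S>150)&(V>100),'paddle')
rect(box(340,165,470,230)&(H<18)&(S>130)&(abs(zz-.012)<.008),'rackbase')
rect(box(340,165,470,230)&(zz>.11)&(zz<.14),'bar')
for b in [(373,236,388,256),(386,257,399,276)]: rect(box(*b)&(H<15)&(S>170),'orange')
rect(box(190,210,215,235)&(zz>.09)&(zz<.11),'grip')
E
```

```text
lid 3697 z [0.1006 0.1039 0.1076] ((474.7965393066406, 164.27569580078125), (357.7022399902344, 234.41432189941406), 15.856151580810547) [0.57034355 0.19143508]
deck 1102 z [0.0577 0.0613 0.0648] ((523.509765625, 374.2704162597656), (122.12333679199219, 122.49456787109375), 16.087928771972656) [0.5226403  0.36599582]
paddle 253 z [0.0559 0.0595 0.0624] ((446.1967468261719, 159.16038513183594), (63.778255462646484, 49.90537643432617), 17.99187469482422) [0.4438644 0.1549846]
rackbase 1420 z [0.0093 0.0133 0.0172] ((599.6163330078125, -264.1185302734375), (310.16180419921875, 91.56586456298828), 69.32892608642578) [ 0.59657526 -0.26944345]
bar 750 z [0.1212 0.1313 0.1386] ((561.9197998046875, -250.54592895507812), (307.9166564941406, 70.23158264160156), 69.15291595458984) [ 0.5701224 -0.2678851]
orange 48 z [0.0075 0.0315 0.0672] ((442.0149230957031, -183.21046447753906), (36.11117935180664, 10.75958251953125), 6.478795051574707) [ 0.43921655 -0.18101987]
orange 57 z [0.013  0.0435 0.0702] ((366.42742919921875, -115.65126037597656), (34.39726638793945, 243.4895477294922), 6.940532684326172) [ 0.3786029 -0.2096427]
grip 51 z [0.0923 0.1027 0.1073] ((521.99072265625, 378.8613586425781), (29.279861450195312, 11.970480918884277), 16.8940372467041) [0.52231896 0.37710547]
```

```bash
python3 - <<'E'
import cv2,numpy as np
z=np.load('top0.npz')
cv2.imwrite('pics/mach_top.png',cv2.resize(z['p'][165:275,175:310],None,fx=5.5,fy=5.4,interpolation=cv2.INTER_CUBIC))
E
```

```text
(no output)
```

View pics/rack_top.png

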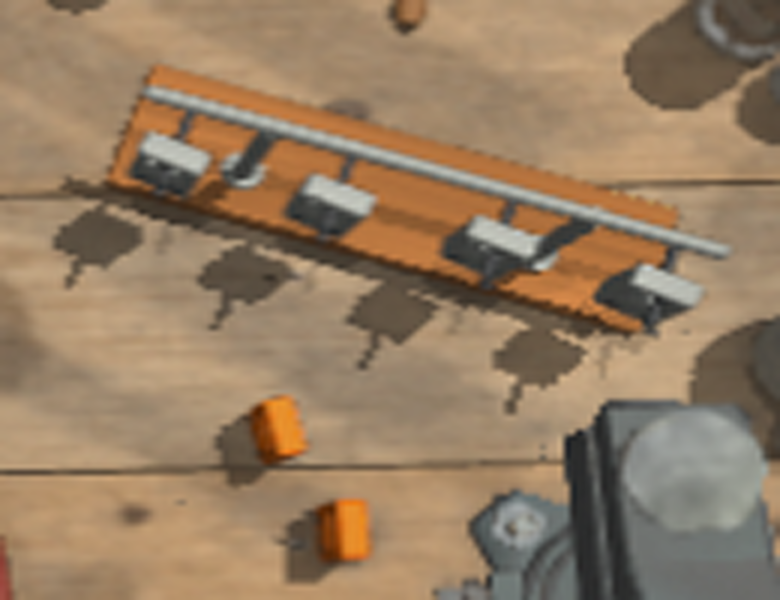

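View pics/rack_scene.png

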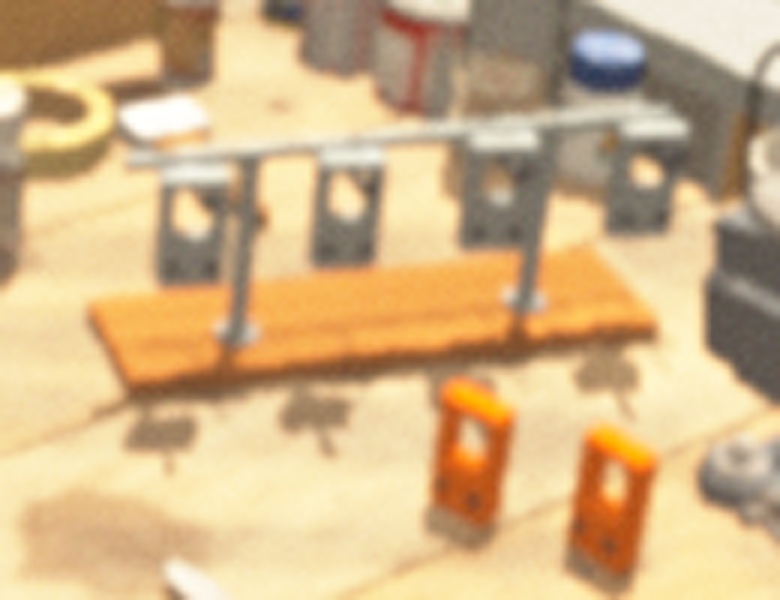

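View pics/mach_top.png

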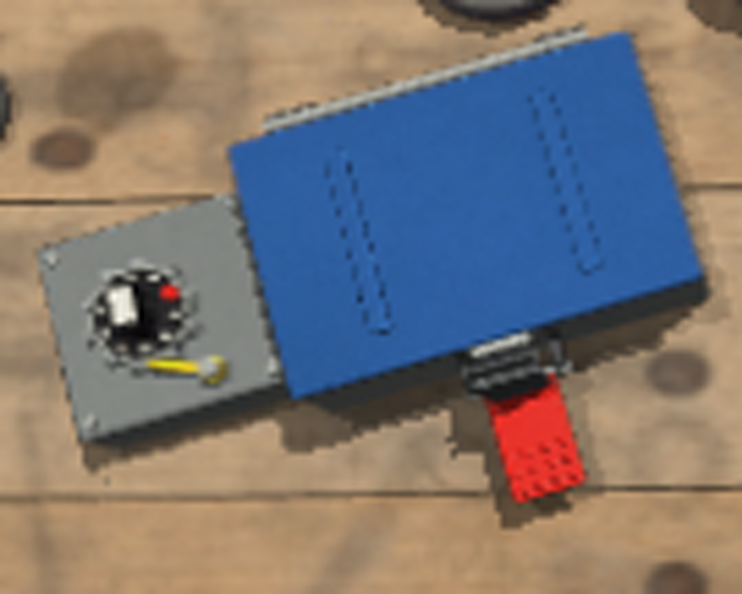

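Four grey lugs hang on the four hooks. The orange look-alikes, standing on the bench at top (381,246) and (392,266), are left alone. Next come the machine and rack poses, the lug centres and the deck heights.

```bash
cat > fit.py <<'E'
from h import *
z=np.load('top0.npz');m=ctrl.camera_model('top');P=cloud(z['d'],m,z['C']);
hsv=cv2.cvtColor(z['p'],cv2.COLOR_BGR2HSV)
H,S,V=[hsv[...,i].astype(int) for i in range(3)]
zz=P[...,2];vv,uu=np.mgrid[0:400,0:640]
box=lambda a,b,c,d:(uu>=a)&(uu<c)&(vv>=b)&(vv<d)
def plane(mask,h):
    # intersect rays of mask pixels with plane z=h
    n,l,s,c=cv2.connectedComponentsWithStats(mask.astype(np.uint8));k=1+np.argmax(s[1:,4]);mk=l==k
    C=z['C'];o=C[:3,3];r=P1[mk]-o
    q=o+r*((h-o[2])/r[:,2:]);return q[:,:2],mk
P1=cloud(np.ones_like(z['d']),m,z['C'])
def rect(mask,h,name):
    q,mk=plane(mask,h);r=cv2.minAreaRect((q*1000).astype(np.float32));print(name,len(q),np.round(r[0],1),np.round(r[1],1),round(r[2],2),'mean',q.mean(0).round(4));return q,mk
E
python3 - <<'E'
from fit import *
rect(box(210,165,310,245)&(H>100)&(H<125)&(S>120)&(zz>.09),.102,'lid')
rect(box(180,195,222,250)&(S<110)&(abs(zz-.06)<.012),.06,'deck')
rect(box(255,230,290,265)&((H<8)|(H>172))&(S>150)&(V>100),.058,'paddle')
rect(box(340,165,470,230)&(H<20)&(S>130)&(zz<.03),.012,'rackbase')
a=16*np.pi/180
# pawl
mk=box(190,215,230,245)&(H>20)&(H<35)&(S>150);print('pawl',np.percentile(zz[mk],[5,50,95]),P[mk].mean(0))
# lugs: bright tops
mk=box(340,165,470,235)&(zz>.085)&(zz<.15)
bar=None
yr=np.array([np.cos(np.radians(69.2+0)),0])
th=np.radians(69.2-90) # rack x axis angle guess
ex=np.array([np.cos(th),np.sin(th)]);ey=np.array([-ex[1],ex[0]])
o=np.array([.5996,-.2641])
q=(P[mk][:,:2]-o);X=q@ex;Y=q@ey;Z=P[mk][:,2]
print('bar x', [ (b,np.median(X[(abs(Y-b)<.02)&(X>-.012)]).round(4)) for b in (-.09,0,.09)])
for b in (-.1275,-.0425,.0425,.1275):
    s=(abs(Y-b)<.035)&(X<-.018)&(Z>.11)
    print(b,s.sum(),np.median(X[s]).round(4),np.percentile(Y[s],[3,50,97]).round(4),np.median(Z[s]).round(4))
E
```

```text
lid 3697 [572.8 192.1] [153.1 234.3] 15.86 mean [0.5715 0.1922]
deck 1073 [522.6 374.1] [122.8 120.9] 16.05 mean [0.5236 0.3746]
paddle 253 [447.8 156.4] [65.1 42.1] 16.1 mean [0.4441 0.1549]
rackbase 632 [ 563.5 -319.9] [179.9  64.3] 69.64 mean [ 0.5641 -0.3142]
pawl [0.06776173 0.07344683 0.07865896] [0.49003002 0.35367858 0.07374327]
bar x [(-0.09, np.float64(-0.0101)), (0, np.float64(-0.0109)), (0.09, np.float64(-0.0098))]
-0.1275 113 -0.0454 [-0.144  -0.1273 -0.11  ] 0.135
-0.0425 114 -0.0446 [-0.0581 -0.0406 -0.0239] 0.1344
0.0425 102 -0.0473 [0.025  0.0415 0.0586] 0.1355
0.1275 95 -0.05 [0.1104 0.1263 0.1427] 0.1359
```

Checks agree: lid centre, deck, and paddle (pad at about (0.434,0.152), machine x −147 mm against the stated −148). Lug tops are 135 mm high (136 expected) and hook y values fit within 2 mm. I'll do the timer first while the lid is shut, so I move over it for a wrist look.

Emit:
apply_moves:
  motion:
    - [[4, -4, 0], 8]
    - [[8, -8, 0], 16]
    - [[12, -12, 0], 24]
    - [[16, -16, 0], 32]
    - [[20, -20, 0], 40]
    - [[22, -23, 0], 42]
    - [[22, -23, 0], 42]
    - [[22, -23, 0], 42]

```text
clock: 0.95
tool_pos: [0.5143, 0.3757, 0.2263]
orientation: [180.0, -0.0, -73.9]
force: [-1.1, 0.3, 0.2]
opening: 0.0877
```

```bash
python3 - <<'E'
from h import *
o=ctrl.get_obs();print(o['clock'],o['tool_pos'],o['orientation'],o['joint_pos'])
p,d,m,C=snap('wrist');cv2.imwrite('pics/w1.png',p);np.savez('w1.npz',p=p,d=d,C=C)
E
```

```text
0.95 [0.51431911 0.37572151 0.22629263] [ 1.79968743e+02 -2.65959350e-02 -7.39370881e+01] [ 5.36755575e+01  1.70317205e+01 -4.43887844e+00  2.13938091e-03
 -6.85703933e+01  5.23865648e+01]
```

View pics/w1.png

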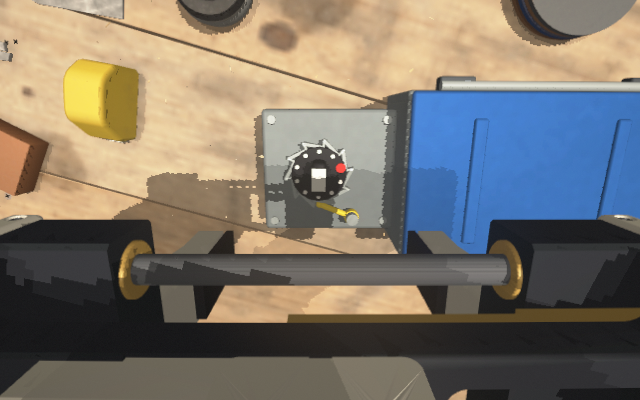

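```bash
python3 - <<'E'
from h import *
z=np.load('w1.npz');m=ctrl.camera_model('wrist');C=z['C'];P=cloud(z['d'],m,C)
cv2.imwrite('pics/w1c.png',cv2.resize(z['p'][130:240,250:400],None,fx=5,fy=5,interpolation=cv2.INTER_CUBIC))
print('tcp px',proj(ctrl.get_obs()['tool_pos'],m,C))
mk=np.zeros(z['d'].shape,bool);mk[150:215,285:355]=True
a=mk&(P[...,2]>.092)&(P[...,2]<.112)
q=P[a];print(a.sum(),np.median(q,0),cv2.minAreaRect((q[:,:2]*1000).astype(np.float32)))
vs,us=np.where(a);print(us.min(),us.max(),vs.min(),vs.max())
w=mk&(P[...,2]>.068)&(P[...,2]<.085);q=P[w];print('wheel',w.sum(),q.mean(0),cv2.minEnclosingCircle((q[:,:2]*1000).astype(np.float32)))
hsv=cv2.cvtColor(z['p'],cv2.COLOR_BGR2HSV);y=(hsv[...,0]>20)&(hsv[...,0]<35)&(hsv[...,1]>150);y[:195]=0;y[235:]=0;y[:,:300]=0;y[:,370:]=0
print('pawl z',np.percentile(P[y][:,2],[5,50,95]))
E
```

```text
tcp px [[315.94259636 249.83522337]]
471 [0.52693824 0.37995845 0.10388144] ((525.8306274414062, 379.74835205078125), (29.350521087646484, 11.426815032958984), 16.048913955688477)
312 325 161 195
wheel 2546 [0.52258715 0.37707095 0.07608366] ((515.6053466796875, 373.7572326660156), 41.407264709472656)
pawl z [0.07126087 0.07381604 0.07571144]
```

View pics/w1c.png

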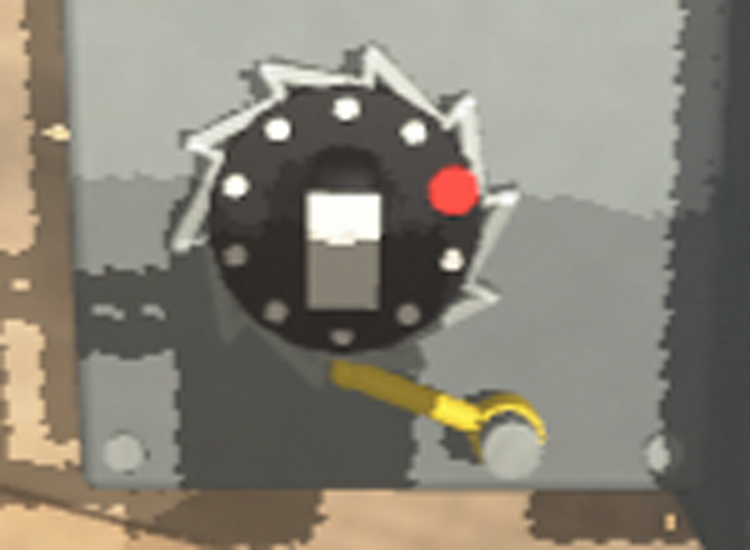

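Grip centre: both cameras agree across the bar (machine y within 0.3 mm). It is at about (0.524,0.379), top at 0.103 (0.102 expected), and the bar lies at 16°. The pawl top is below 0.078, so TCP z = 0.085 clears it.

Emit:
apply_moves:
  motion:
    - [[1, 0.35, -3], 0]
    - [[1, 0.35, -6], 0]
    - [[1, 0.35, -9], 0]
    - [[1, 0.35, -12], 0]
    - [[1, 0.35, -13.5], 0]
    - [[1, 0.35, -14.1], 0]
    - [[1, 0.35, -14.1], 0]
  hand: 3

```text
clock: 1.7
tool_pos: [0.522, 0.3823, 0.0849]
orientation: [179.9, -0.0, -73.6]
force: [-0.9, 0.7, 0.7]
opening: 0.0372
```

Emit:
apply_moves:
  motion:
    - [[0, 0, 0], 0]
    - [[0, 0, 0], 0]
    - [[0, 0, 0], 0]
    - [[0, 0, 0], 0]
    - [[0, 0, 0], 0]
  hand: 0.5

```text
clock: 2.2
tool_pos: [0.5238, 0.3803, 0.0868]
orientation: [-179.9, -0.1, -73.7]
force: [3.5, -5.8, 3.0]
opening: 0.0116
```

Emit:
apply_moves:
  motion:
    - [[0.05, -0.13, 0], -6]
    - [[0.05, -0.13, 0], -12]
    - [[0.05, -0.13, 0], -18]
    - [[0.05, -0.13, 0], -24]
    - [[0.05, -0.13, 0], -30]
    - [[0.05, -0.13, 0], -36]
    - [[0.05, -0.13, 0], -42]
    - [[0.05, -0.13, 0], -48]
    - [[0.05, -0.13, 0], -54]
    - [[0.05, -0.13, 0], -60]

```text
clock: 3.2
tool_pos: [0.524, 0.3805, 0.0868]
orientation: [-180.0, 0.1, -134.0]
force: [0.7, -0.9, 2.0]
opening: 0.012
```

Emit:
apply_moves:
  motion:
    - [[0, 0, 0], -6]
    - [[0, 0, 0], -12]
    - [[0, 0, 0], -18]
    - [[0, 0, 0], -24]
    - [[0, 0, 0], -30]
    - [[0, 0, 0], -36]
    - [[0, 0, 0], -42]
    - [[0, 0, 0], -48]
    - [[0, 0, 0], -52]
    - [[0, 0, 0], -52]

```text
clock: 4.2
tool_pos: [0.5243, 0.3806, 0.0868]
orientation: [179.9, 0.1, 174.2]
force: [1.9, -1.2, 2.5]
opening: 0.0117
```

```bash
python3 - <<'E'
from h import *
o=ctrl.get_obs();print(o['clock'],o['tool_pos'],o['orientation'],o['force'],o['opening'],o['joint_pos'])
E
```

```text
4.2 [0.52425253 0.38058063 0.08683811] [1.79917824e+02 9.59487558e-02 1.74230093e+02] [ 1.92816591 -1.20320145  2.48992292] 0.01167639175507831 [ 5.32235729e+01  2.44977253e+01 -1.28896397e+01  5.03062506e-02
 -5.24927855e+01 -5.90239987e+01]
```

Turned 112°. Open, rise and look.

Emit:
apply_moves:
  motion:
    - [[0, 0, 0], 0]
    - [[0, 0, 0], 0]
    - [[0, 0, 0], 0]
    - [[0, 0, 0], 0]
    - [[0, 0, 3], 0]
    - [[0, 0, 7], 0]
    - [[0, 0, 11], 0]
    - [[0, 0, 15], 0]
    - [[0, 0, 15], 0]
  hand: 4

```text
clock: 5.1
tool_pos: [0.5257, 0.3822, 0.2425]
orientation: [179.6, 0.4, 174.4]
force: [0.7, 0.0, 1.0]
opening: 0.0402
```

```bash
python3 - <<'E'
from h import *
p,d,m,C=snap('wrist');np.savez('w2.npz',p=p,d=d,C=C)
P=cloud(d,m,C)
g=proj([.524,.379,.075],m,C)[0];print(g)
u,v=int(g[0]),int(g[1])
cv2.imwrite('pics/w2.png',cv2.resize(p[max(v-60,0):v+60,u-75:u+75],None,fx=5,fy=5,interpolation=cv2.INTER_CUBIC))
mk=np.zeros(d.shape,bool);mk[v-40:v+40,u-40:u+40]=True
a=mk&(P[...,2]>.092)&(P[...,2]<.112);q=P[a];print(a.sum(),cv2.minAreaRect((q[:,:2]*1000).astype(np.float32)))
E
```

```text
[323.97176159 177.26089918]
416 ((525.052490234375, 379.72027587890625), (29.973270416259766, 11.17413330078125), 84.37161254882812)
```

View pics/w2.png

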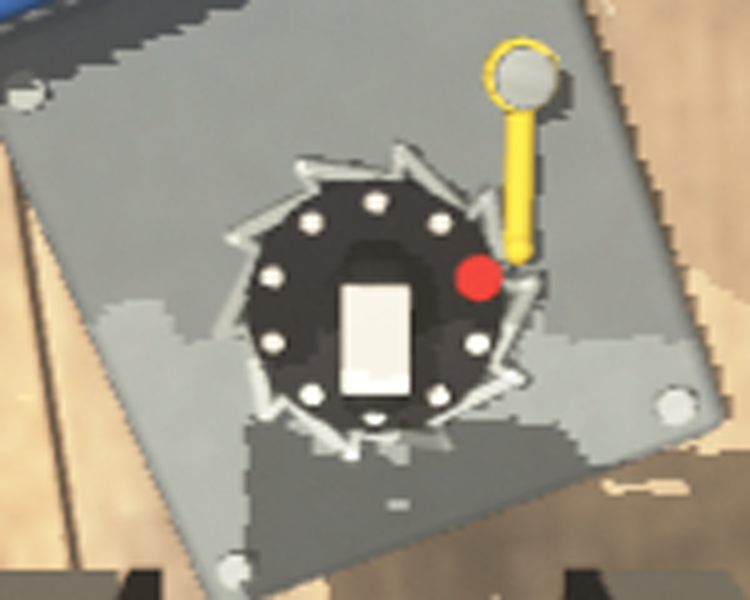

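The bar is now at 84.4°, so the wheel turned 111.6° (about 1.95 rad). The yellow pawl lies in the gap behind the tooth at the red dot. Next, go to the latch with fingers shut, jaws along machine y and camera on the robot side.

Emit:
apply_moves:
  motion:
    - [[-2, -4, 0], -8]
    - [[-4, -8, 0], -16]
    - [[-5, -12, 0], -24]
    - [[-6, -16, 0], -32]
    - [[-7, -19, 0], -40]
    - [[-8, -21, 0], -48]
    - [[-9.1, -22.9, 0], -56]
    - [[-9.1, -22.9, -4], -64]
    - [[-9.1, -22.9, -8], -68.4]
    - [[-9.1, -22.9, -10], -68.4]
  hand: 0

```text
clock: 6.15
tool_pos: [0.4302, 0.1497, 0.1321]
orientation: [-179.8, 0.1, 105.7]
force: [0.4, 0.1, -0.2]
opening: 0.0007
```

Emit:
apply_moves:
  motion:
    - [[0, 0, -2], 0]
    - [[0, 0, -4], 0]
    - [[0, 0, -4], 0]
    - [[0, 0, -4], 0]
    - [[0, 0, -4], 0]

```text
clock: 6.65
tool_pos: [0.4328, 0.1516, 0.0963]
orientation: [179.9, -0.0, 105.9]
force: [-0.5, 0.2, -0.2]
opening: 0.0003
```

```bash
python3 - <<'E'
from h import *
o=ctrl.get_obs();print(o['clock'],o['tool_pos'],o['orientation'],o['force'],o['opening'],o['joint_pos'])
p,d,m,C=snap('scene');cv2.imwrite('pics/s3.png',cv2.resize(p[150:320,130:360],None,fx=3.4,fy=3.4))
p,d,m,C=snap('wrist');cv2.imwrite('pics/w3.png',p)
E
```

```text
6.65 [0.43279438 0.15163922 0.09631354] [ 1.79945106e+02 -1.74679555e-02  1.05901922e+02] [-0.51551684  0.19089028 -0.17709948] 0.0003451018437378965 [ 4.40419571e+01  7.75866531e+00 -3.59892782e+01  1.45296597e-02
 -4.61954141e+01 -1.18150095e+02]
```

View pics/s3.png

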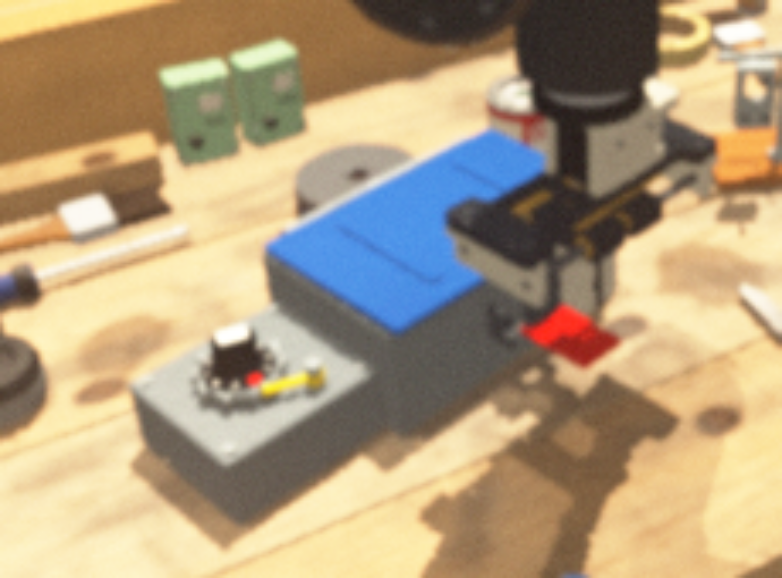

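View pics/w3.png

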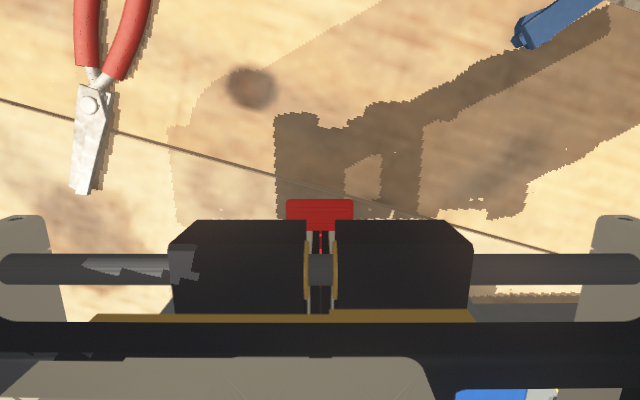

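Emit:
apply_moves:
  motion:
    - [[0, 0, -2.5], 0]
    - [[0, 0, -3.8], 0]
    - [[0, 0, -4.3], 0]
    - [[0, 0, -4.8], 0]
    - [[0, 0, -4.9], 0]
    - [[0, 0, -4.9], 0]
    - [[0, 0, -4.9], 0]

```text
clock: 7.45
tool_pos: [0.4328, 0.1515, 0.0484]
orientation: [179.9, -0.0, 105.9]
force: [-6.0, -2.1, 16.9]
opening: 0.0006
```

```bash
python3 - <<'E'
from h import *
o=ctrl.get_obs();print(o['clock'],o['tool_pos'],o['force'])
p,d,m,C=snap('scene');cv2.imwrite('pics/s4.png',cv2.resize(p[100:320,130:400],None,fx=2.7,fy=2.7))
E
```

```text
7.45 [0.43278772 0.15145963 0.04835507] [-6.04542189 -2.08250323 16.93897941]
```

View pics/s4.png

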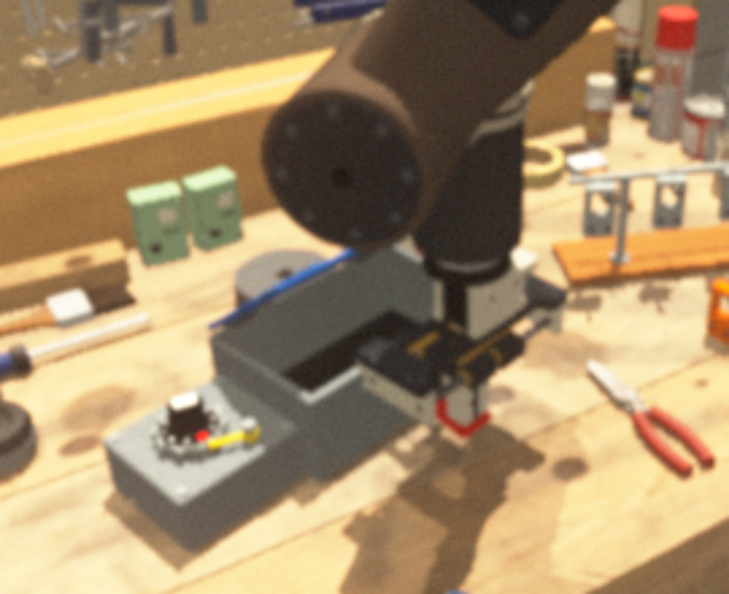

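Emit:
apply_moves:
  motion:
    - [[-1, 0, 2], 0]
    - [[-2, 0, 5], 0]
    - [[-2, 0, 8], 0]
    - [[-2, 0, 12], 0]
    - [[-2, 0, 16], 0]
    - [[-2, 0, 19], 0]
    - [[-2, 0, 19], 0]
    - [[-2, 0, 19], 0]
    - [[-2, 0, 19], 0]
    - [[-2, 0, 19], 0]

```text
clock: 8.5
tool_pos: [0.412, 0.151, 0.2357]
orientation: [-179.9, 0.0, 105.9]
force: [0.1, 0.3, 0.2]
opening: 0.0002
```

Emit:
apply_moves:
  motion:
    - [[-2, -4, 0], -6]
    - [[-2, -9, 0], -12]
    - [[-2, -14, 0], -18]
    - [[1, -18, 0], -24]
    - [[5, -21, 0], -30]
    - [[10, -25, 0], -36.7]
    - [[10, -27, 0], -36.7]
    - [[10, -28, 0], -36.7]
    - [[10, -28, 0], -36.7]
  hand: 6

```text
clock: 9.4
tool_pos: [0.5118, -0.13, 0.235]
orientation: [-179.8, 0.1, 69.1]
force: [-0.5, 0.2, 0.2]
opening: 0.0592
```

```bash
python3 - <<'E'
from h import *
o=ctrl.get_obs();print(o['clock'],o['tool_pos'],o['orientation'],o['force'],o['joint_pos'])
p,d,m,C=snap('top');cv2.imwrite('pics/t5.png',p);np.savez('t5.npz',p=p,d=d,C=C)
p,d,m,C=snap('wrist');cv2.imwrite('pics/w5.png',p)
p,d,m,C=snap('scene');cv2.imwrite('pics/s5.png',p)
E
```

```text
9.4 [ 0.51178998 -0.1299634   0.23496408] [-1.79832570e+02  8.13140323e-02  6.90507638e+01] [-0.48339342  0.24985859  0.15332502] [ 7.04529686e+00  6.44374499e+00 -1.68829990e+01 -7.38441146e-03
 -6.68592637e+01 -1.17991739e+02]
```

View pics/t5.png

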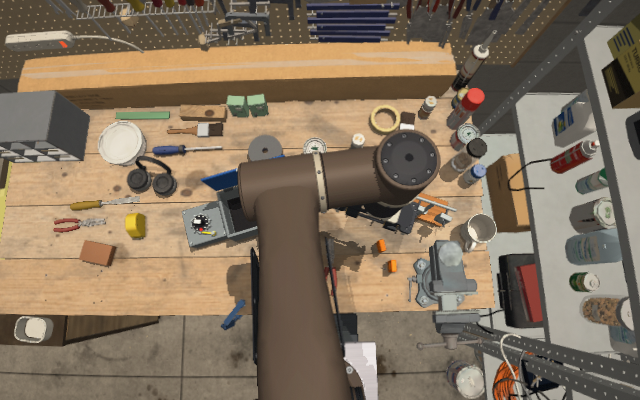

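View pics/s5.png

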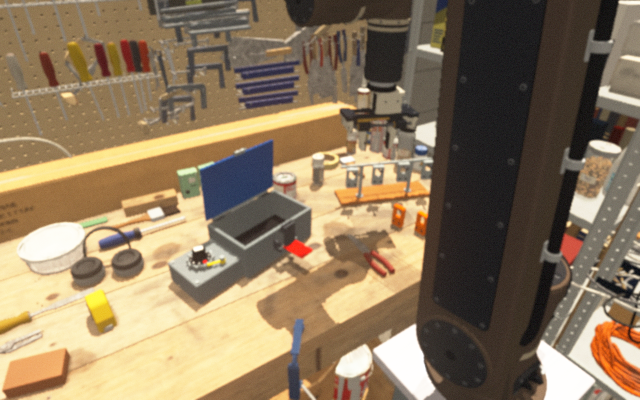

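View pics/w5.png

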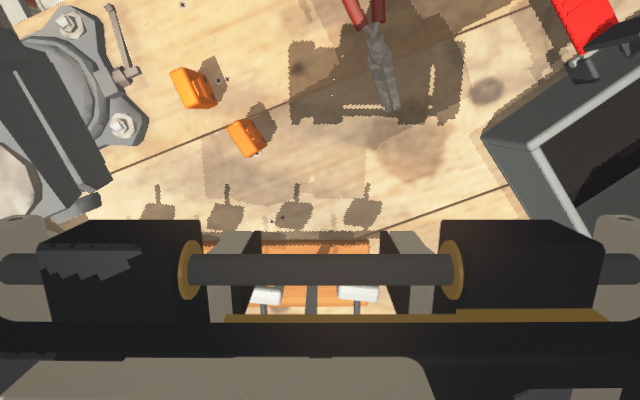

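The lid stands fully open (scene ~(238,180), near vertical) with the arm clear of it, and all four lugs still hang. Pick lug A on the hook at y=+127 mm, at about (0.6015,−0.1295).

Emit:
apply_moves:
  motion:
    - [[4, 0, 0], 0]
    - [[8, 0, 0], 0]
    - [[9, 0, -2], 0]
    - [[9, 0, -6], 0]
    - [[9, 0, -10], 0]
    - [[9, 0, -13], 0]
    - [[9, 0, -15], 0]
    - [[9, 0, -15], 0]
    - [[9, 0, -15], 0]

```text
clock: 10.45
tool_pos: [0.6027, -0.1278, 0.0874]
orientation: [180.0, 0.0, 69.3]
force: [-0.7, -0.8, 1.6]
opening: 0.06
```

```bash
python3 - <<'E'
from h import *
o=ctrl.get_obs();print(o['clock'],o['tool_pos'],o['orientation'],o['force'])
p,d,m,C=snap('scene');cv2.imwrite('pics/s6.png',cv2.resize(p[100:240,320:450],None,fx=4.2,fy=4.2))
p,d,m,C=snap('wrist');cv2.imwrite('pics/w6.png',p)
E
```

```text
10.45 [ 0.60269635 -0.12779908  0.08743478] [1.79968943e+02 5.92939563e-03 6.92809838e+01] [-0.71468326 -0.78455445  1.64969934]
```

View pics/s6.png

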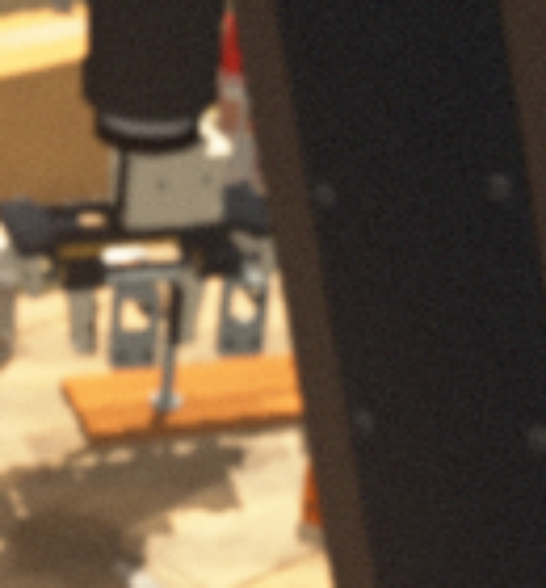

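View pics/w6.png

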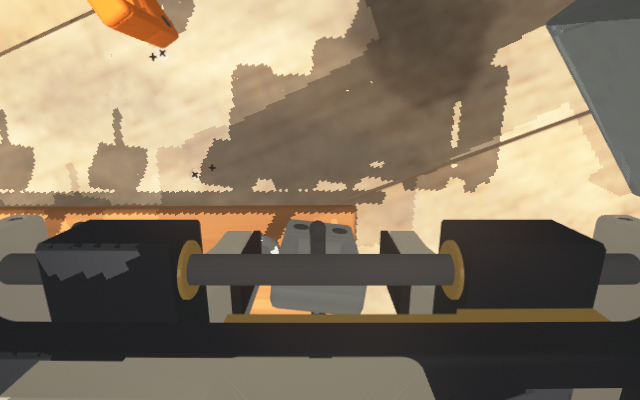

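The lug (wrist ~(318,265)) sits between the fingers (260 and 382). Close.

Emit:
apply_moves:
  motion:
    - [[0, 0, 0], 0]
    - [[0, 0, 0], 0]
    - [[0, 0, 0], 0]
    - [[0, 0, 0], 0]
    - [[0, 0, 0], 0]
    - [[0, 0, 0], 0]
  hand: 2.5

```text
clock: 11.15
tool_pos: [0.6026, -0.1287, 0.087]
orientation: [180.0, -0.0, 69.2]
force: [-1.0, 0.2, 4.2]
opening: 0.0367
```

Emit:
apply_moves:
  motion:
    - [[0, 0, 0.8], 0]
    - [[0, 0, 1.5], 0]
    - [[0, 0, 1.5], 0]
    - [[-2, 0.75, 1.5], 0]
    - [[-4, 1.5, 1.5], 0]
    - [[-6.5, 2.45, 1.5], 0]
    - [[-7, 2.65, 1.5], 0]
    - [[-7, 2.65, 5], 0]
    - [[-7, 2.65, 9], 0]
    - [[-7, 2.65, 12], 0]

```text
clock: 12.15
tool_pos: [0.5331, -0.1023, 0.2091]
orientation: [179.9, -0.0, 69.2]
force: [-0.2, 0.3, -1.0]
opening: 0.0371
```

```bash
python3 - <<'E'
from h import *
o=ctrl.get_obs();print(o['clock'],o['tool_pos'],o['orientation'],o['force'],o['opening'])
p,d,m,C=snap('wrist');cv2.imwrite('pics/w7.png',p)
E
```

```text
12.15 [ 0.53310653 -0.10225951  0.20905838] [ 1.79889855e+02 -2.91417036e-02  6.92135950e+01] [-0.23434423  0.31336902 -0.96757864] 0.03705469171278696
```

View pics/w7.png

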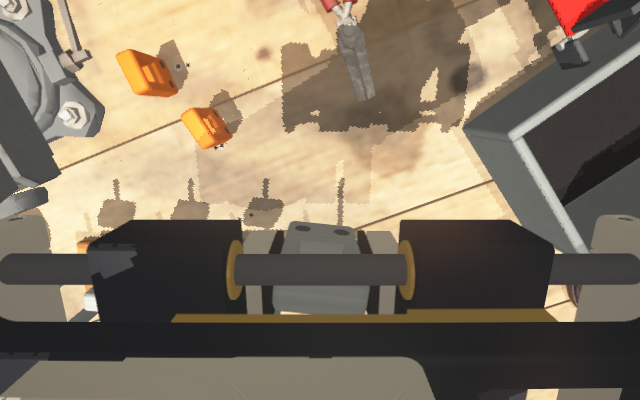

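Lug A is held (opening 37 mm) and its hook shows empty. Carry it to the tub slot at machine (5,+55).

Emit:
apply_moves:
  motion:
    - [[0, 4.5, 0], 8]
    - [[0, 9, 0], 16]
    - [[0, 13.5, 0], 24]
    - [[1, 18, 0], 32]
    - [[1.5, 22.5, 0], 36.8]
    - [[2, 27, 0], 36.8]
    - [[2.7, 31, 0], 36.8]
    - [[3.2, 34, 0], 36.8]
    - [[3.2, 35, 0], 36.8]
    - [[3.2, 35, 0], 36.8]

```text
clock: 13.2
tool_pos: [0.5643, 0.2491, 0.2057]
orientation: [-179.9, 0.0, 106.1]
force: [0.3, -0.5, -1.4]
opening: 0.0366
```

Emit:
apply_moves:
  motion:
    - [[0, 0, -4], 0]
    - [[0, 0, -8], 0]
    - [[0, 0, -11], 0]
    - [[0, 0, -14], 0]
    - [[0, 0, -16.2], 0]
    - [[0, 0, -16.2], 0]
    - [[0, 0, -16.2], 0]

```text
clock: 13.9
tool_pos: [0.5647, 0.247, 0.045]
orientation: [-180.0, 0.0, 106.0]
force: [-0.4, 1.0, 0.3]
opening: 0.0371
```

Emit:
apply_moves:
  motion:
    - [[0, 0, 0], 0]
    - [[0, 0, 0], 0]
    - [[0, 0, 0], 0]
    - [[0, 0, 0], 0]
    - [[0, 0, 4], 0]
    - [[0, 0, 8], 0]
    - [[0, 0, 12], 0]
    - [[0, 0, 16], 0]
    - [[0, 0, 16], 0]
  hand: 6

```text
clock: 14.8
tool_pos: [0.5672, 0.2494, 0.2116]
orientation: [179.4, -0.2, 106.0]
force: [-0.1, -0.0, -0.6]
opening: 0.0601
```

```bash
python3 - <<'E'
from h import *
o=ctrl.get_obs();print(o['clock'],o['tool_pos'],o['orientation'],o['force'],o['opening'])
p,d,m,C=snap('wrist');cv2.imwrite('pics/w8.png',p)
p,d,m,C=snap('scene');cv2.imwrite('pics/s8.png',p)
E
```

```text
14.8 [0.56716702 0.24942084 0.21163848] [ 1.79400843e+02 -1.65285320e-01  1.06045953e+02] [-0.1336725  -0.02477465 -0.57405398] 0.06011452265448102
```

View pics/w8.png

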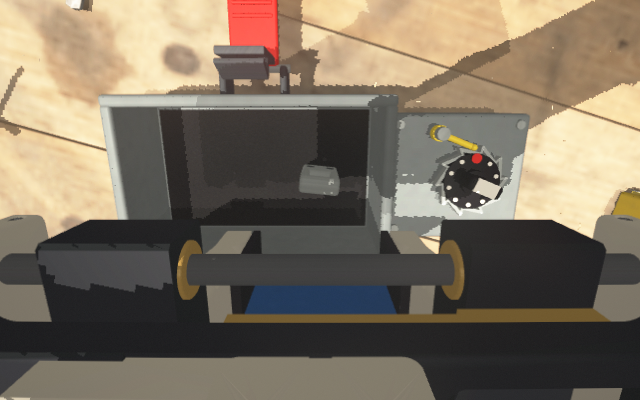

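View pics/s8.png

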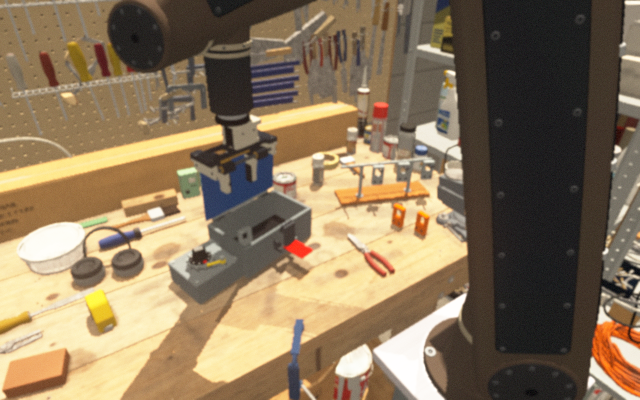

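Lug A stands in the tub (wrist (320,180)), and the lid is upright. Back for lug B on the hook at y=+42.5, about (0.5715,−0.2085).

Emit:
apply_moves:
  motion:
    - [[-1, -4.6, 0], 0]
    - [[-1, -9.2, 0], -7]
    - [[-1, -13.8, 0], -15]
    - [[-1, -18.4, 0], -23]
    - [[-1, -23, 0], -31]
    - [[-1, -27.6, 0], -36.8]
    - [[-1, -32.2, 0], -36.8]
    - [[-1, -36.8, 0], -36.8]
    - [[-1, -41.4, 0], -36.8]
    - [[0.7, -45.6, 0], -36.8]

```text
clock: 15.9
tool_pos: [0.5694, -0.21, 0.2037]
orientation: [-179.9, 0.0, 69.2]
force: [1.3, 0.9, -0.0]
opening: 0.0596
```

Emit:
apply_moves:
  motion:
    - [[0, 0, 0], 0]
    - [[0, 0, 0], 0]

```text
clock: 16.1
tool_pos: [0.5705, -0.2091, 0.2026]
orientation: [-179.8, 0.0, 69.0]
force: [-0.3, 0.4, 0.0]
opening: 0.0599
```

```bash
python3 - <<'E'
from h import *
o=ctrl.get_obs();print(o['clock'],o['tool_pos'],o['orientation'],o['force'],o['opening'])
p,d,m,C=snap('wrist');cv2.imwrite('pics/w9.png',p)
P=cloud(d,m,C);ex=np.array([.9348,-.3551]);ey=np.array([.3551,.9348]);og=np.array([.5996,-.2641])
mk=(P[...,2]>.128)&(P[...,2]<.142);mk[:225]=0;mk[320:]=0
n,l,s,c=cv2.connectedComponentsWithStats(mk.astype(np.uint8))
for k in range(1,n):
    if s[k,4]>150:
        q=P[l==k];xy=np.median(q[:,:2],0);print(s[k],xy,np.median(q[:,2]),(xy-og)@ex,(xy-og)@ey)
E
```

```text
16.1 [ 0.57047335 -0.20911723  0.20262433] [-1.79823606e+02  3.47721296e-02  6.90370720e+01] [-0.26110782  0.36359657  0.00350646] 0.05987640470747889
[200 225  32  29 322] [ 0.55952216 -0.29103632] 0.13560706899359637 -0.02789968073991796 -0.03941171496160151
[262 225 118  29 854] [ 0.59979626 -0.21569299] 0.12989195747617746 -0.017005869366660598 0.04532056145043324
[427 225  14  29 176] [ 0.62449873 -0.13800016] 0.12918096302808535 -0.021502723744704348 0.12671966796875195
```

View pics/w9.png

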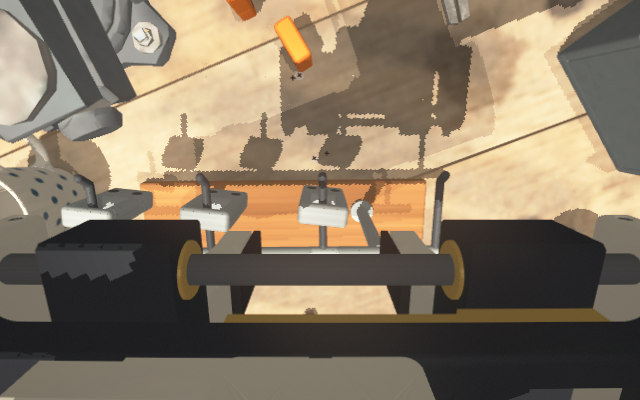

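The three remaining lugs show at wrist (107,208), (213,212) and (323,210), and the fourth hook (437,215) is empty. Measuring their tops.

```bash
cat > lugs.py <<'E'
from h import *
o=ctrl.get_obs()
def meas(save=None):
    p,d,m,C=snap('wrist')
    if save: cv2.imwrite(save,p)
    P=cloud(d,m,C);ex=np.array([.9348,-.3551]);ey=np.array([.3551,.9348]);og=np.array([.5996,-.2641])
    g=p.astype(int).min(2)
    mk=(P[...,2]>.13)&(P[...,2]<.142)&(g>130);mk[:150]=0;mk[320:]=0
    n,l,s,c=cv2.connectedComponentsWithStats(mk.astype(np.uint8))
    for k in range(1,n):
        if s[k,4]>150:
            q=P[l==k];xy=q[:,:2].mean(0);r=cv2.minAreaRect((q[:,:2]*1000).astype(np.float32))
            print(s[k][:4],xy.round(4),'z',np.median(q[:,2]).round(4),'rack',((xy-og)@ex).round(4),((xy-og)@ey).round(4),'rect',np.round(r[0],1),np.round(r[1],1),round(r[2],1))
if __name__=='__main__':
    print(o['clock'],o['tool_pos'],o['orientation'][2],o['opening']);meas()
E
python3 lugs.py
```

```text
16.15 [ 0.57055443 -0.20819568  0.20305168] 69.12278225882774 0.05998381611897783
[296 205  51  23] [ 0.5755 -0.2091] z 0.137 rack -0.042 0.0429 rect [ 575.9 -209.6] [35.2 15.7] 62.2
[ 61 206  50  22] [ 0.5142 -0.3696] z 0.137 rack -0.0423 -0.1289 rect [ 517.2 -368.6] [35.5 15.1] 62.1
[179 208  49  24] [ 0.5482 -0.2868] z 0.1371 rack -0.04 -0.0394 rect [ 548.4 -289.6] [34.7 15.3] 62.3
[274 249  80   5] [ 0.602  -0.2247] z 0.1307 rack -0.0118 0.0377 rect [ 601.6 -225.4] [59.3  3.3] 69.8
```

Emit:
apply_moves:
  motion:
    - [[0.3, -0.05, -3], 0]
    - [[0.3, -0.05, -7], 0]
    - [[0.3, -0.05, -10], 0]
    - [[0.3, -0.05, -11.7], 0]
    - [[0.3, -0.05, -11.7], 0]
    - [[0.3, -0.05, -11.7], 0]

```text
clock: 16.8
tool_pos: [0.5747, -0.2078, 0.0881]
orientation: [180.0, 0.0, 69.3]
force: [1.1, 0.1, 0.7]
opening: 0.0597
```

Emit:
apply_moves:
  motion:
    - [[0, 0, 0], 0]
    - [[0, 0, 0], 0]
    - [[0, 0, 0], 0]
    - [[0, 0, 0], 0]
    - [[0, 0, 0], 0]
    - [[0, 0, 0], 0]
  hand: 2.5

```text
clock: 17.4
tool_pos: [0.5748, -0.2087, 0.0882]
orientation: [179.9, -0.0, 69.2]
force: [-1.5, 2.5, 5.5]
opening: 0.0367
```

Emit:
apply_moves:
  motion:
    - [[0, 0, 0.8], 0]
    - [[0, 0, 1.5], 0]
    - [[0, 0, 1.5], 0]
    - [[-2, 0.75, 1.5], 0]
    - [[-4, 1.5, 1.5], 0]
    - [[-6.5, 2.45, 1.5], 0]
    - [[-7, 2.65, 1.5], 0]
    - [[-7, 2.65, 5], 0]
    - [[-7, 2.65, 9], 0]
    - [[-7, 2.65, 12], 0]

```text
clock: 18.4
tool_pos: [0.505, -0.1824, 0.21]
orientation: [179.9, -0.0, 69.2]
force: [0.7, 0.4, -1.7]
opening: 0.0366
```

```bash
python3 - <<'E'
from lugs import *
print(o['clock'],o['tool_pos'],o['opening'],o['force']);meas('pics/w10.png')
E
```

```text
18.4 [ 0.50501597 -0.18236841  0.20998921] 0.03661633097260369 [ 0.68492634  0.43397415 -1.65646272]
[  0 150  73  71] [ 0.4207 -0.3756] z 0.1414 rack -0.1276 -0.1678 rect [ 420.3 -366.5] [51.2 53.4] 54.8
[ 43 150  25  17] [ 0.4059 -0.3398] z 0.1415 rack -0.1542 -0.1395 rect [ 406.5 -341.5] [15.3 11.2] 69.2
[ 83 286  14  21] [ 0.5106 -0.3794] z 0.137 rack -0.0422 -0.1394 rect [ 511.1 -379.6] [11.3 15.6] 70.0
```

View pics/w10.png

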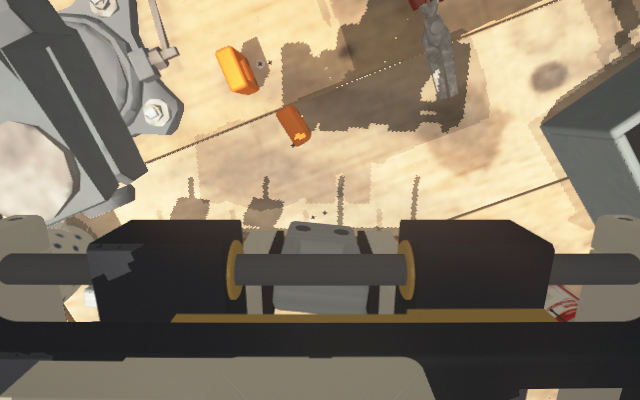

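Lug B is freed, with two empty hooks visible. Carry it to slot (5,−55), about (0.595,0.1415).

Emit:
apply_moves:
  motion:
    - [[1, 4.5, 0], 8]
    - [[2, 9, 0], 16]
    - [[3, 13.5, 0], 24]
    - [[4, 18, 0], 32]
    - [[5, 22.5, 0], 36.8]
    - [[7, 27, 0], 36.8]
    - [[8.5, 31, 0], 36.8]
    - [[9, 32.4, 0], 36.8]
    - [[9, 32.4, 0], 36.8]

```text
clock: 19.35
tool_pos: [0.5949, 0.1438, 0.2065]
orientation: [-179.9, 0.0, 106.1]
force: [0.1, -0.9, -0.7]
opening: 0.0365
```

Emit:
apply_moves:
  motion:
    - [[0, 0, -4], 0]
    - [[0, 0, -8], 0]
    - [[0, 0, -11], 0]
    - [[0, 0, -14], 0]
    - [[0, 0, -16.3], 0]
    - [[0, 0, -16.3], 0]
    - [[0, 0, -16.3], 0]

```text
clock: 20.05
tool_pos: [0.5945, 0.1409, 0.045]
orientation: [-180.0, 0.0, 106.0]
force: [-0.1, -0.5, -1.2]
opening: 0.0366
```

Emit:
apply_moves:
  motion:
    - [[0, 0, 0], 0]
    - [[0, 0, 0], 0]
    - [[0, 0, 0], 0]
    - [[0, 0, 0], 0]
    - [[0, 0, 4], 0]
    - [[0, 0, 8], 0]
    - [[0, 0, 12], 0]
    - [[0, 0, 16], 0]
    - [[0, 0, 16], 0]
  hand: 6

```text
clock: 20.95
tool_pos: [0.5974, 0.1429, 0.2116]
orientation: [179.4, -0.1, 106.0]
force: [-0.7, 0.9, -0.4]
opening: 0.0601
```

```bash
python3 - <<'E'
from h import *
o=ctrl.get_obs();print(o['clock'],o['tool_pos'],o['orientation'],o['force'],o['opening'])
p,d,m,C=snap('wrist');cv2.imwrite('pics/w11.png',p)
E
```

```text
20.95 [0.59738821 0.14292692 0.21158158] [ 1.79384595e+02 -5.86937308e-02  1.06044915e+02] [-0.74163075  0.91498749 -0.41310205] 0.06008308093500043
```

View pics/w11.png

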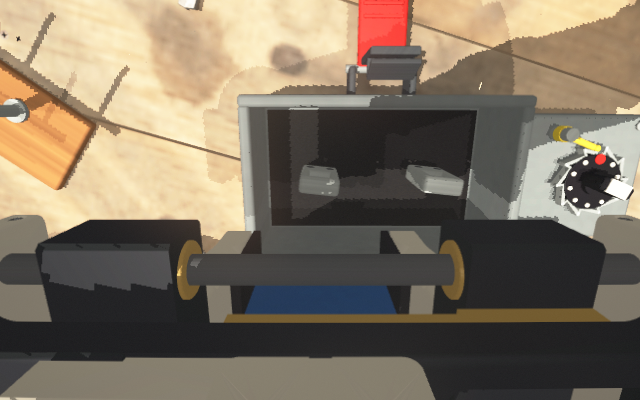

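Both lugs stand in the tub (wrist (320,180), (435,180)). Now lug C, about (0.546,−0.287).

Emit:
apply_moves:
  motion:
    - [[-2, -4.3, 0], 0]
    - [[-4, -8.7, 0], -7]
    - [[-5, -13.1, 0], -15]
    - [[-5, -17.5, 0], -23]
    - [[-5, -22, 0], -31]
    - [[-5, -26.5, 0], -36.8]
    - [[-5, -31, 0], -36.8]
    - [[-5, -35.5, 0], -36.8]
    - [[-5, -40, 0], -36.8]
    - [[-4.9, -42.8, 0], -36.8]

```text
clock: 22.0
tool_pos: [0.5444, -0.2888, 0.2034]
orientation: [-179.9, 0.0, 69.1]
force: [0.1, -0.1, -0.7]
opening: 0.0601
```

Emit:
apply_moves:
  motion:
    - [[0, 0, 0], 0]
    - [[0, 0, 0], 0]

```text
clock: 22.2
tool_pos: [0.5446, -0.2866, 0.2033]
orientation: [-179.9, -0.0, 69.1]
force: [-0.1, 1.5, -0.1]
opening: 0.0601
```

```bash
python3 - <<'E'
from lugs import *
print(o['clock'],o['tool_pos'],o['opening'],o['force']);meas('pics/w12.png')
E
```

```text
22.2 [ 0.5446142  -0.28658516  0.20331373] 0.06007346872771961 [-0.06137333  1.49144438 -0.06591812]
[175 202  49  24] [ 0.517  -0.3676] z 0.137 rack -0.0405 -0.1261 rect [ 517.7 -368.7] [35.3 16.1] 63.8
[293 204  50  23] [ 0.5482 -0.2895] z 0.137 rack -0.039 -0.0419 rect [ 548.4 -290. ] [35.4 15.7] 62.5
[262 245 118   9] [ 0.5768 -0.2971] z 0.1311 rack -0.0096 -0.0389 rect [ 575.8 -298.3] [87.8  6.8] 69.0
```

View pics/w12.png

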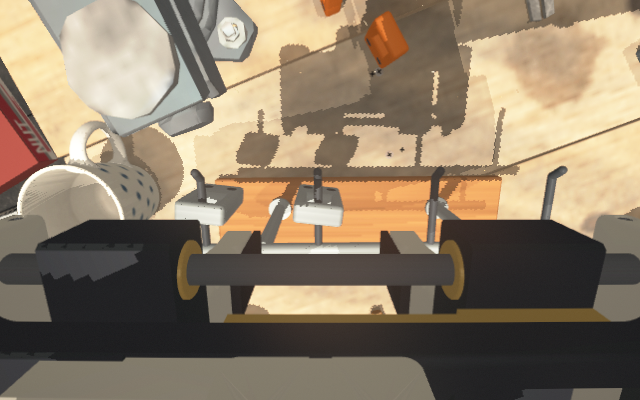

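Emit:
apply_moves:
  motion:
    - [[0.25, -0.2, -3], 0]
    - [[0.25, -0.2, -7], 0]
    - [[0.25, -0.2, -10], 0]
    - [[0.25, -0.2, -11.7], 0]
    - [[0.25, -0.2, -11.7], 0]
    - [[0.25, -0.2, -11.7], 0]

```text
clock: 22.85
tool_pos: [0.5483, -0.2874, 0.0881]
orientation: [180.0, 0.0, 69.3]
force: [0.6, -0.3, -0.6]
opening: 0.0596
```

Emit:
apply_moves:
  motion:
    - [[0, 0, 0], 0]
    - [[0, 0, 0], 0]
    - [[0, 0, 0], 0]
    - [[0, 0, 0], 0]
    - [[0, 0, 0], 0]
    - [[0, 0, 0], 0]
  hand: 2.5

```text
clock: 23.45
tool_pos: [0.5482, -0.2883, 0.0883]
orientation: [179.9, -0.0, 69.2]
force: [-0.7, 2.4, 5.7]
opening: 0.0365
```

Emit:
apply_moves:
  motion:
    - [[0, 0, 0.8], 0]
    - [[0, 0, 1.5], 0]
    - [[0, 0, 1.5], 0]
    - [[-2, 0.75, 1.5], 0]
    - [[-4, 1.5, 1.5], 0]
    - [[-6.5, 2.45, 1.5], 0]
    - [[-7, 2.65, 1.5], 0]
    - [[-7, 2.65, 5], 0]
    - [[-7, 2.65, 9], 0]
    - [[-7, 2.65, 12], 0]

```text
clock: 24.45
tool_pos: [0.4785, -0.262, 0.21]
orientation: [179.9, 0.0, 69.2]
force: [0.7, 0.4, -0.7]
opening: 0.0369
```

```bash
python3 - <<'E'
from lugs import *
print(o['clock'],o['tool_pos'],o['opening'],o['force']);meas('pics/w13.png')
E
```

```text
24.45 [ 0.47850628 -0.26198042  0.20997403] 0.036867806112649434 [ 0.69543325  0.38595091 -0.73625049]
[ 82 150 107  69] [ 0.4154 -0.385 ] z 0.1412 rack -0.1292 -0.1785 rect [ 412.4 -383.5] [77.9 45.7] 36.0
```

View pics/w13.png

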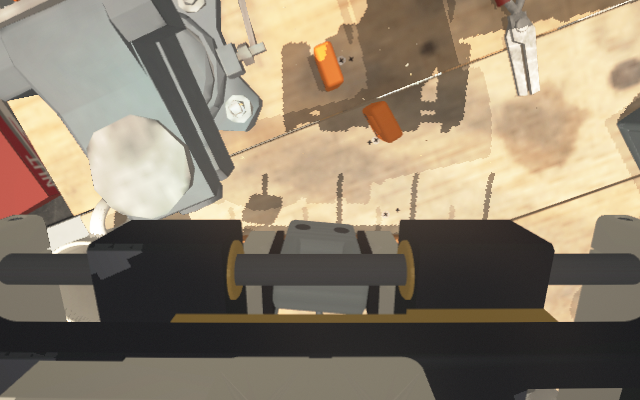

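Lug C is held and only the last hook is loaded. Carry it to slot (−35,+55), about (0.526,0.236).

Emit:
apply_moves:
  motion:
    - [[0, 4.6, 0], 8]
    - [[0, 9.3, 0], 16]
    - [[0, 14, 0], 24]
    - [[0, 18.7, 0], 32]
    - [[0, 23.4, 0], 36.8]
    - [[1, 28, 0], 36.8]
    - [[2, 32.7, 0], 36.8]
    - [[3, 37.4, 0], 36.8]
    - [[3.8, 42, 0], 36.8]
    - [[4.4, 46.5, 0], 36.8]

```text
clock: 25.5
tool_pos: [0.5222, 0.2056, 0.2074]
orientation: [180.0, -0.0, 106.0]
force: [0.5, -0.1, -1.0]
opening: 0.0363
```

Emit:
apply_moves:
  motion:
    - [[0.4, 3.3, 0], 0]
    - [[0.4, 3.3, 0], 0]
    - [[0.4, 3.3, -4], 0]
    - [[0.4, 3.3, -8], 0]
    - [[0.4, 3.3, -11], 0]
    - [[0.4, 3.3, -14], 0]
    - [[0.4, 3.3, -16.3], 0]
    - [[0.4, 3.3, -16.3], 0]
    - [[0.4, 3.3, -16.3], 0]

```text
clock: 26.4
tool_pos: [0.5262, 0.2361, 0.0448]
orientation: [-180.0, 0.0, 106.0]
force: [-0.2, 0.6, -1.0]
opening: 0.0367
```

Emit:
apply_moves:
  motion:
    - [[0, 0, 0], 0]
    - [[0, 0, 0], 0]
    - [[0, 0, 0], 0]
    - [[0, 0, 0], 0]
    - [[0, 0, 4], 0]
    - [[0, 0, 8], 0]
    - [[0, 0, 12], 0]
    - [[0, 0, 16], 0]
    - [[0, 0, 16], 0]
  hand: 6

```text
clock: 27.3
tool_pos: [0.5286, 0.238, 0.2113]
orientation: [179.4, -0.2, 106.0]
force: [0.0, 0.2, -0.3]
opening: 0.0599
```

```bash
python3 - <<'E'
from h import *
o=ctrl.get_obs();print(o['clock'],o['tool_pos'],o['orientation'],o['force'],o['opening'])
p,d,m,C=snap('wrist');cv2.imwrite('pics/w14.png',p)
z=np.load('top0.npz');m=ctrl.camera_model('top');P=cloud(z['d'],m,z['C']);P=P[160:360,380:520].reshape(-1,3)
ex=np.array([.9348,-.3551]);ey=np.array([.3551,.9348]);og=np.array([.5996,-.2641])
X=(P[:,:2]-og)@ex;Y=(P[:,:2]-og)@ey
for h in (.04,.08,.1,.14,.16):
    s=(P[:,2]>h)&(X<-.07)&(Y>-.26)&(Y<.0)
    if s.any(): print(h,s.sum(),'X max',[(b,X[s&(abs(Y-b)<.01)].max().round(3) if (s&(abs(Y-b)<.01)).any() else None) for b in np.arange(-.24,0,.02).round(2)])
s=(P[:,2]>.05)&(Y<-.155)&(X>-.08)&(X<.06);print('mug',np.percentile(P[s][:,2],[50,99]),Y[s].max(),X[s].min())
E
```

```text
27.3 [0.52860594 0.23798972 0.21133514] [179.41340292  -0.18538638 106.04188535] [ 0.01782839  0.23613363 -0.32816415] 0.059936243565728714
0.04 3419 X max [(np.float64(-0.24), np.float64(-0.071)), (np.float64(-0.22), np.float64(-0.163)), (np.float64(-0.2), np.float64(-0.106)), (np.float64(-0.18), np.float64(-0.1)), (np.float64(-0.16), np.float64(-0.097)), (np.float64(-0.14), np.float64(-0.103)), (np.float64(-0.12), np.float64(-0.073)), (np.float64(-0.1), None), (np.float64(-0.08), None), (np.float64(-0.06), None), (np.float64(-0.04), np.float64(-0.072)), (np.float64(-0.02), np.float64(-0.208))]
0.08 3086 X max [(np.float64(-0.24), np.float64(-0.071)), (np.float64(-0.22), np.float64(-0.163)), (np.float64(-0.2), np.float64(-0.106)), (np.float64(-0.18), np.float64(-0.1)), (np.float64(-0.16), np.float64(-0.097)), (np.float64(-0.14), np.float64(-0.103)), (np.float64(-0.12), np.float64(-0.073)), (np.float64(-0.1), None), (np.float64(-0.08), None), (np.float64(-0.06), None), (np.float64(-0.04), np.float64(-0.072)), (np.float64(-0.02), None)]
0.1 2401 X max [(np.float64(-0.24), np.float64(-
[... 612 characters left out ...]
0.111)), (np.float64(-0.14), np.float64(-0.123)), (np.float64(-0.12), np.float64(-0.073)), (np.float64(-0.1), None), (np.float64(-0.08), None), (np.float64(-0.06), None), (np.float64(-0.04), np.float64(-0.072)), (np.float64(-0.02), None)]
0.16 9 X max [(np.float64(-0.24), np.float64(-0.212)), (np.float64(-0.22), np.float64(-0.214)), (np.float64(-0.2), None), (np.float64(-0.18), np.float64(-0.227)), (np.float64(-0.16), np.float64(-0.234)), (np.float64(-0.14), None), (np.float64(-0.12), None), (np.float64(-0.1), None), (np.float64(-0.08), None), (np.float64(-0.06), None), (np.float64(-0.04), None), (np.float64(-0.02), None)]
mug [0.08023731 0.09683503] -0.20795309244634816 -0.07900327339699681
```

View pics/w14.png

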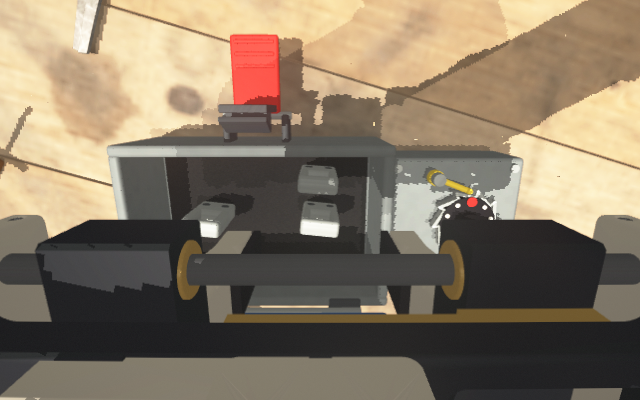

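Three lugs are in the tub (wrist (212,217), (318,178), (320,217)). The vise is near the last hook, with its face only about 60 mm in front of the lug, so for lug D I'll draw back less and turn slightly to keep clear.

Emit:
apply_moves:
  motion:
    - [[-1, -4.6, 0], 0]
    - [[-1, -9.2, 0], -7]
    - [[-1, -14, 0], -15]
    - [[-1, -18.8, 0], -23]
    - [[-1, -23.6, 0], -31]
    - [[-1, -28.4, 0], -36.8]
    - [[-1, -33.2, 0], -36.8]
    - [[-1, -38, 0], -36.8]
    - [[-1, -42.8, 0], -36.8]
    - [[-1, -47.6, 0], -36.8]

```text
clock: 28.35
tool_pos: [0.5151, -0.2415, 0.2039]
orientation: [-180.0, -0.0, 69.2]
force: [0.6, 0.4, 0.3]
opening: 0.0602
```

Emit:
apply_moves:
  motion:
    - [[0, -4.6, 0], 0]
    - [[0, -9.2, 0], 0]
    - [[0, -12.8, 0], 0]
    - [[0, -12.8, 0], 0]
    - [[0, -12.8, 0], 0]

```text
clock: 28.85
tool_pos: [0.5149, -0.3682, 0.203]
orientation: [-179.9, -0.0, 69.1]
force: [-0.8, 1.0, -0.3]
opening: 0.06
```

```bash
python3 - <<'E'
from lugs import *
print(o['clock'],o['tool_pos'],o['orientation'],o['opening'],o['force'],o['joint_pos']);meas('pics/w15.png')
E
```

```text
28.85 [ 0.51493956 -0.36823351  0.20303551] [-1.79869241e+02 -1.74179261e-02  6.90583230e+01] 0.05995206685788746 [-0.78458793  0.96690026 -0.29316331] [-1.79473661e+01  1.75955442e+01 -6.74773140e+00 -2.65613344e-02
 -6.57863976e+01 -9.29833697e+01]
[295 201  51  23] [ 0.5177 -0.3685] z 0.137 rack -0.0395 -0.1266 rect [ 517.6 -369.4] [35.2 15.9] 61.8
[286 245  94   9] [ 0.5498 -0.3704] z 0.131 rack -0.0088 -0.1171 rect [ 549.2 -371.4] [69.7  6.9] 69.1
```

View pics/w15.png

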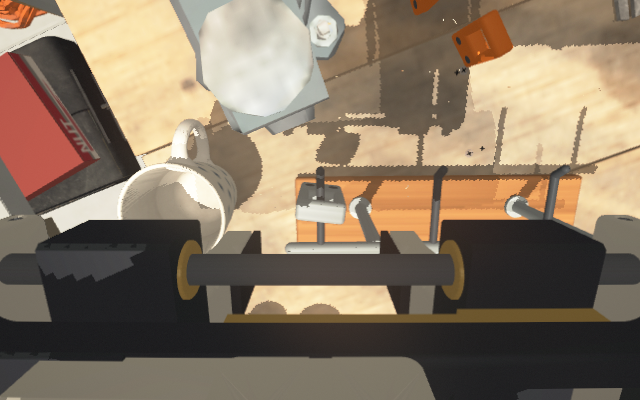

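Emit:
apply_moves:
  motion:
    - [[0.25, 0, -3], 0]
    - [[0.25, 0, -7], 0]
    - [[0.25, 0, -10], 0]
    - [[0.25, 0, -11.7], 0]
    - [[0.25, 0, -11.7], 0]
    - [[0.25, 0, -11.7], 0]

```text
clock: 29.5
tool_pos: [0.5189, -0.3669, 0.0882]
orientation: [180.0, 0.0, 69.3]
force: [0.6, 0.5, 0.6]
opening: 0.0604
```

Emit:
apply_moves:
  motion:
    - [[0, 0, 0], 0]
    - [[0, 0, 0], 0]
    - [[0, 0, 0], 0]
    - [[0, 0, 0], 0]
    - [[0, 0, 0], 0]
    - [[0, 0, 0], 0]
  hand: 2.5

```text
clock: 30.1
tool_pos: [0.5188, -0.3679, 0.0883]
orientation: [179.9, 0.0, 69.2]
force: [-0.4, 1.3, 5.6]
opening: 0.0365
```

Emit:
apply_moves:
  motion:
    - [[0, 0, 0.8], 0]
    - [[0, 0, 1.6], 0]
    - [[0, 0, 1.6], 0]
    - [[-1.0, 0.4, 1.6], 2]
    - [[-2, 0.85, 1.6], 5]
    - [[-3, 1.4, 1.6], 8]
    - [[-3.6, 1.7, 1.6], 10]
    - [[-4.2, 2, 1.6], 12]
    - [[-4.5, 2.2, 1.6], 12]
    - [[-4.5, 2.2, 1.6], 12]

```text
clock: 31.1
tool_pos: [0.4731, -0.3455, 0.1036]
orientation: [-180.0, -0.0, 81.1]
force: [-0.2, -0.3, -1.6]
opening: 0.0368
```

```bash
python3 - <<'E'
from lugs import *
print(o['clock'],o['tool_pos'],o['orientation'],o['opening'],o['force']);meas('pics/w16.png')
p,d,m,C=snap('scene');cv2.imwrite('pics/s16.png',cv2.resize(p[90:240,320:470],None,fx=4,fy=4))
E
```

```text
31.1 [ 0.47310468 -0.34550318  0.10361832] [-1.79999287e+02 -6.02721857e-03  8.11267453e+01] 0.03681604371708295 [-0.24784732 -0.33294966 -1.59583719]
[130 150 191  71] [ 0.4277 -0.3809] z 0.1412 rack -0.1192 -0.1702 rect [ 429.  -374.5] [70.3 27.1] 80.9
```

View pics/w16.png

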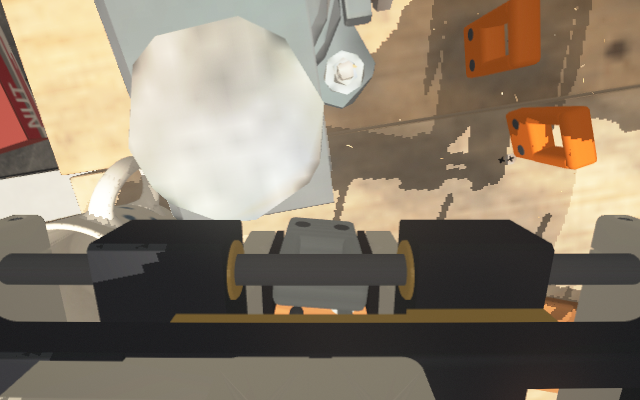

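View pics/s16.png

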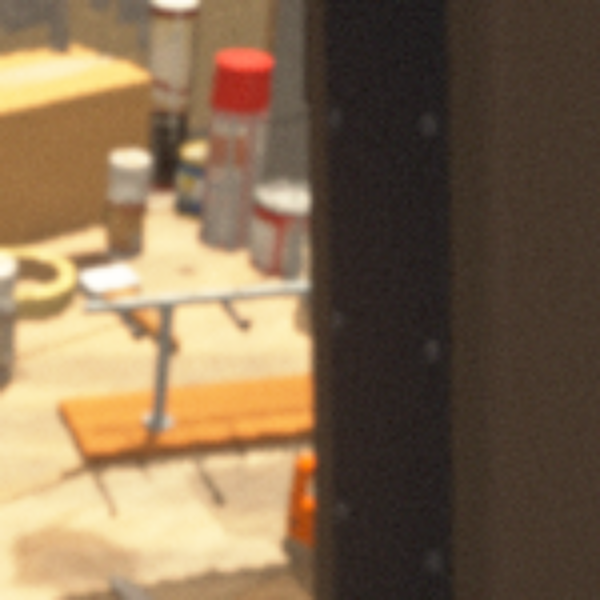

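Drawn 51 mm with no contact force. Lift gently and check.

Emit:
apply_moves:
  motion:
    - [[-0.2, 0.1, 0.5], 0]
    - [[-0.2, 0.1, 1], 0]
    - [[-0.2, 0.1, 1.5], 0]

```text
clock: 31.5
tool_pos: [0.4716, -0.3448, 0.1192]
orientation: [180.0, 0.0, 81.2]
force: [0.1, 0.2, 0.0]
opening: 0.0366
```

Emit:
apply_moves:
  motion:
    - [[0, 0, 1.5], 0]
    - [[0, 0, 4], 0]
    - [[0, 0, 8], 0]
    - [[0, 0, 9], 0]
    - [[0, 0, 9], 0]

```text
clock: 32.0
tool_pos: [0.4726, -0.3452, 0.2112]
orientation: [179.7, 0.1, 81.2]
force: [-0.4, 0.1, -2.5]
opening: 0.0365
```

```bash
python3 - <<'E'
from lugs import *
print(o['clock'],o['tool_pos'],o['orientation'],o['opening'],o['force']);meas('pics/w17.png')
E
```

```text
32.0 [ 0.47256543 -0.34520007  0.21116553] [1.79731658e+02 5.80945655e-02 8.11890123e+01] 0.03645098348431339 [-0.40420103  0.05810406 -2.52979662]
[227 150  88  24] [ 0.4334 -0.3769] z 0.1412 rack -0.1154 -0.1644 rect [ 435.2 -374.2] [59.7 16.3] 81.1
```

View pics/w17.png

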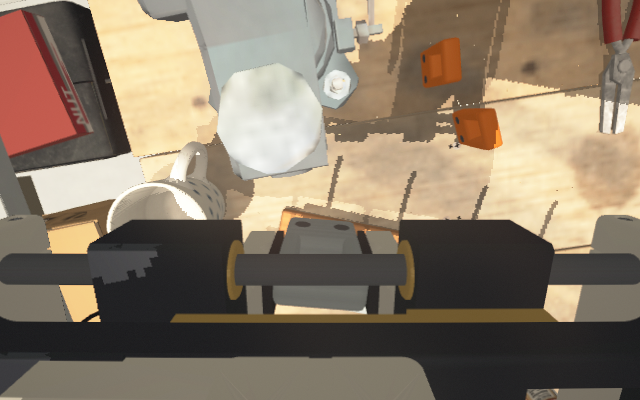

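Lug D is free; all four hook shadows are bare. Carry it to slot (−35,−55), about (0.5566,0.1305).

Emit:
apply_moves:
  motion:
    - [[0, 4.6, 0], 6]
    - [[0, 9.3, 0], 12]
    - [[0, 14, 0], 18]
    - [[1, 18.7, 0], 24.8]
    - [[2.5, 23.2, 0], 24.8]
    - [[4, 27.7, 0], 24.8]
    - [[5.5, 32.2, 0], 24.8]
    - [[6.5, 36.8, 0], 24.8]
    - [[7.5, 41.4, 0], 24.8]
    - [[8.3, 46, 0], 24.8]

```text
clock: 33.05
tool_pos: [0.5537, 0.117, 0.2068]
orientation: [-179.9, 0.0, 106.0]
force: [1.0, -0.6, -0.8]
opening: 0.0368
```

Emit:
apply_moves:
  motion:
    - [[0.2, 1.6, 0], 0]
    - [[0.2, 1.6, 0], 0]
    - [[0.2, 1.6, -4], 0]
    - [[0.2, 1.6, -8], 0]
    - [[0.2, 1.6, -11], 0]
    - [[0.2, 1.6, -14], 0]
    - [[0.2, 1.6, -16.3], 0]
    - [[0.2, 1.6, -16.3], 0]
    - [[0.2, 1.6, -16.3], 0]

```text
clock: 33.95
tool_pos: [0.5561, 0.1303, 0.0454]
orientation: [-179.9, 0.0, 106.0]
force: [-0.1, 0.3, -0.2]
opening: 0.0367
```

Emit:
apply_moves:
  motion:
    - [[0, 0, 0], 0]
    - [[0, 0, 0], 0]
    - [[0, 0, 0], 0]
    - [[0, 0, 0], 0]
    - [[0, 0, 4], 0]
    - [[0, 0, 8], 0]
    - [[0, 0, 12], 0]
    - [[0, 0, 16], 0]
    - [[0, 0, 16], 0]
  hand: 6

```text
clock: 34.85
tool_pos: [0.5593, 0.1325, 0.2123]
orientation: [179.4, -0.1, 106.1]
force: [0.2, 0.7, 0.0]
opening: 0.0601
```

```bash
python3 - <<'E'
from h import *
o=ctrl.get_obs();print(o['clock'],o['tool_pos'],o['orientation'],o['force'],o['opening'],o['joint_pos'])
p,d,m,C=snap('wrist');cv2.imwrite('pics/w18.png',p)
p,d,m,C=snap('scene');cv2.imwrite('pics/s18.png',p)
E
```

```text
34.85 [0.55933062 0.13250999 0.2122629 ] [ 1.79393814e+02 -7.27012721e-02  1.06050903e+02] [0.19734014 0.69359998 0.0307517 ] 0.060128129419274264 [  32.89400343   11.3707449   -14.00351622    0.1179799   -64.0245394
 -106.89460224]
```

View pics/w18.png

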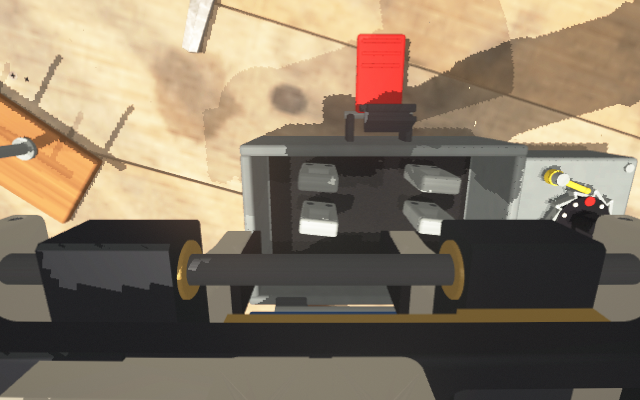

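View pics/s18.png

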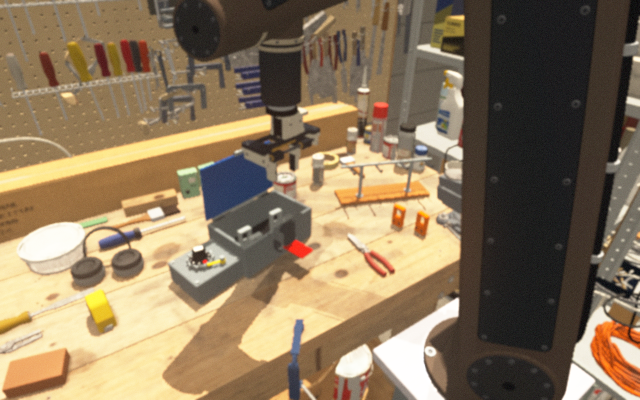

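All four lugs stand in the tub (wrist (318,178), (318,218), (430,178), (430,217)), their tops below the rim. Now shut the lid: close the fingers, rise, pass over and come down behind it.

Emit:
apply_moves:
  motion:
    - [[0, 0, 4], 0]
    - [[0, 0, 8], 0]
    - [[0, 0, 10.5], 0]
    - [[0, 0, 10.5], 0]
    - [[3, 2, 10.5], 0]
    - [[6, 4, 10.5], 0]
    - [[9.5, 6.5, 10.5], 0]
    - [[12.9, 9.4, 10.5], 0]
    - [[12.9, 9.4, 10.5], 0]
    - [[12.9, 9.4, 10.5], 0]
  hand: 0

```text
clock: 35.95
tool_pos: [0.6852, 0.2259, 0.3063]
orientation: [-179.7, 0.1, 106.0]
force: [0.4, -0.8, -1.6]
opening: 0.0003
```

```bash
python3 - <<'E'
from h import *
o=ctrl.get_obs();print(o['clock'],o['tool_pos'],o['orientation'],o['force'],o['opening'],o['joint_pos'])
p,d,m,C=snap('scene');cv2.imwrite('pics/s19.png',cv2.resize(p[60:300,130:400],None,fx=2.5,fy=2.5))
p,d,m,C=snap('wrist');cv2.imwrite('pics/w19.png',p)
P=cloud(d,m,C);q=(P[...,:2]-[.575,.193]);X=q@[.9613,.2756]
mk=(P[...,2]>.2)&(P[...,2]<.28);mk[225:]=0
if mk.sum(): print('lid top X',np.percentile(X[mk],[5,50,95]),np.percentile(P[...,2][mk],[5,50,95]))
E
```

```text
35.95 [0.6852329  0.22586498 0.30632187] [-1.79680878e+02  6.57216683e-02  1.06008937e+02] [ 0.41146238 -0.84456265 -1.60825301] 0.00026943208057990007 [ 3.36412685e+01  2.34016038e+01  1.51615038e+01 -3.43584813e-02
 -8.20839389e+01 -1.07627686e+02]
lid top X [0.06369202 0.07066929 0.07472447] [0.23387516 0.25641203 0.26708894]
```

View pics/s19.png

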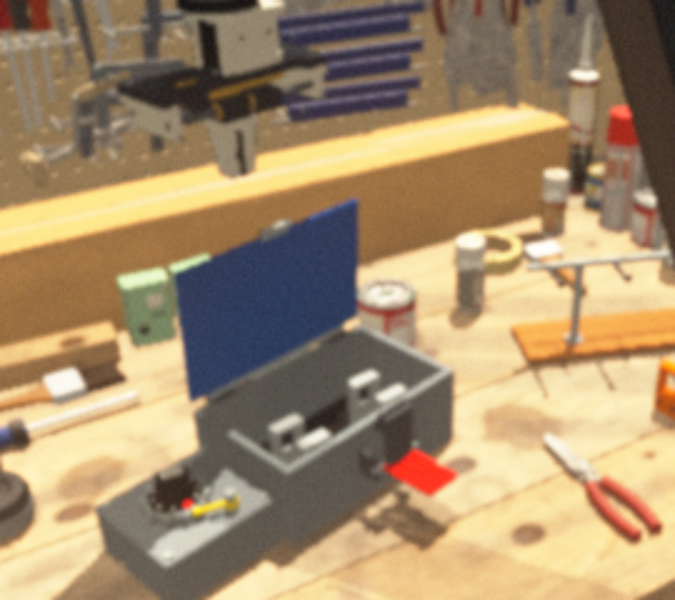

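View pics/w19.png

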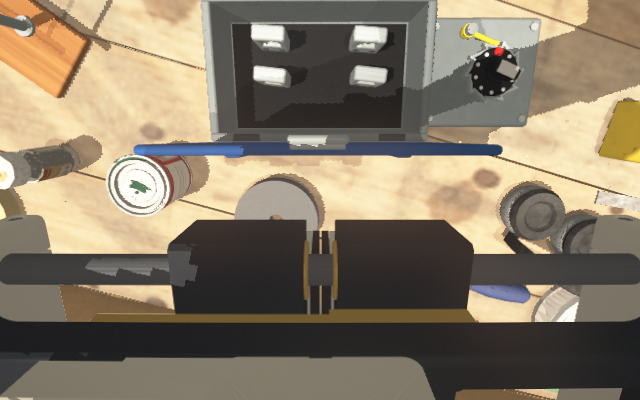

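Emit:
apply_moves:
  motion:
    - [[0, 0, -4], 0]
    - [[0, 0, -6.3], 0]
    - [[0, 0, -6.3], 0]
    - [[-1, -0.3, -6.3], 0]
    - [[-2, -0.55, -6.3], 0]
    - [[-2, -0.55, -6.3], 0]
    - [[-2, -0.55, -6.3], 0]

```text
clock: 36.75
tool_pos: [0.6654, 0.22, 0.2497]
orientation: [179.8, -0.0, 106.0]
force: [0.2, 0.0, 0.4]
opening: 0.0009
```

```bash
python3 - <<'E'
from h import *
o=ctrl.get_obs();print(o['clock'],o['tool_pos'],o['force'])
q=np.array(o['tool_pos'][:2])-[.575,.193];print('machine',q@[.9613,.2756],q@[-.2756,.9613])
r=145
x0,z0=q@[.9613,.2756]*1000,o['tool_pos'][2]*1000
for t in [1.5,1.4,1.3,1.2,1.1,1.0,.9,.8,.7,.6,.5,.4,.3,.2,.1,.05,0]:
    x=78-r*np.cos(t)+4*np.sin(t)+10; z=98+r*np.sin(t)+4*np.cos(t)
    print(t,round(x),round(z),'shift cm',np.round([(x-x0)*.09613,(x-x0)*.02756,(z-z0)/10],2))
E
```

```text
36.75 [0.66539663 0.21995276 0.24966584] [0.1670324  0.0225749  0.44823834]
machine 0.09432645694537253 0.0009963746916603362
1.5 82 243 shift cm [-1.21 -0.35 -0.67]
1.4 67 242 shift cm [-2.6  -0.74 -0.81]
1.3 53 239 shift cm [-3.97 -1.14 -1.09]
1.2 39 235 shift cm [-5.3  -1.52 -1.51]
1.1 26 229 shift cm [-6.59 -1.89 -2.06]
1.0 13 222 shift cm [-7.82 -2.24 -2.75]
0.9 1 214 shift cm [-8.97 -2.57 -3.56]
0.8 -10 205 shift cm [-10.04  -2.88  -4.49]
0.7 -20 194 shift cm [-11.02  -3.16  -5.52]
0.6 -29 183 shift cm [-11.9   -3.41  -6.65]
0.5 -37 171 shift cm [-12.66  -3.63  -7.86]
0.4 -44 158 shift cm [-13.3   -3.81  -9.15]
0.3 -49 145 shift cm [-13.81  -3.96 -10.5 ]
0.2 -53 131 shift cm [-14.19  -4.07 -11.89]
0.1 -56 116 shift cm [-14.44  -4.14 -13.32]
0.05 -57 109 shift cm [-14.51  -4.16 -14.04]
0 -57 102 shift cm [-14.55  -4.17 -14.77]
```

Emit:
apply_moves:
  motion:
    - [[-1.2, -0.35, -0.7], 0]
    - [[-2.6, -0.75, -0.8], 0]
    - [[-4, -1.15, -1.1], 0]
    - [[-5.3, -1.5, -1.5], 0]
    - [[-6.6, -1.9, -2.1], 0]
    - [[-7.8, -2.25, -2.75], 0]
    - [[-9, -2.6, -3.6], 0]
    - [[-10, -2.9, -4.5], 0]
    - [[-11, -3.2, -5.5], 0]

```text
clock: 37.65
tool_pos: [0.5568, 0.1888, 0.194]
orientation: [179.7, -0.1, 106.0]
force: [3.5, 1.7, 1.0]
opening: 0.0003
```

```bash
python3 - <<'E'
from h import *
o=ctrl.get_obs();print(o['clock'],o['tool_pos'],o['force'])
p,d,m,C=snap('scene');cv2.imwrite('pics/s20.png',cv2.resize(p[60:300,130:400],None,fx=2.5,fy=2.5))
p,d,m,C=snap('wrist');cv2.imwrite('pics/w20.png',p)
E
```

```text
37.65 [0.55677166 0.18882258 0.19397123] [3.46508408 1.67472391 1.01062201]
```

View pics/s20.png

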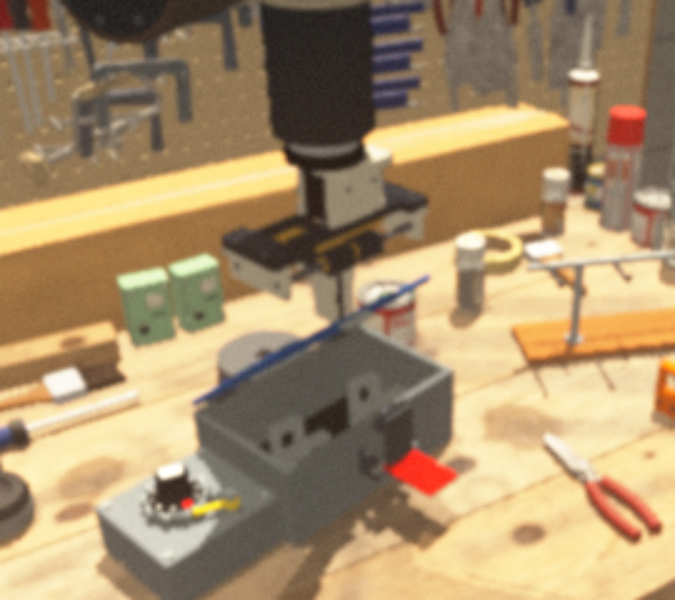

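View pics/w20.png

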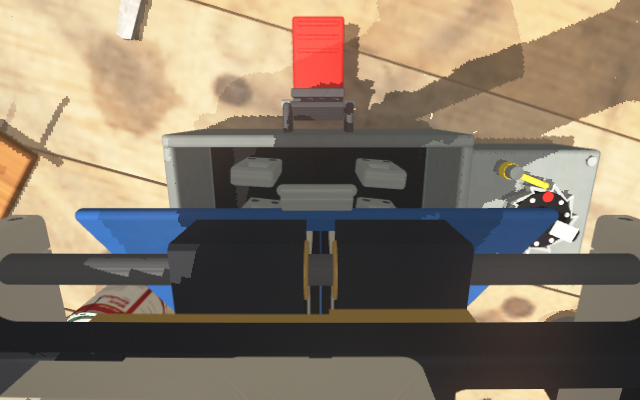

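The lid follows the fingers (about 0.65 rad). The tongue is ahead of them and the lugs are clear. Continue down.

Emit:
apply_moves:
  motion:
    - [[-0.9, -0.25, -1.15], 0]
    - [[-1.65, -0.45, -2.35], 0]
    - [[-2.3, -0.65, -3.65], 0]
    - [[-2.8, -0.8, -5], 0]
    - [[-3.2, -0.9, -6.4], 0]
    - [[-3.45, -0.95, -7.5], 0]
    - [[-3.5, -1, -8.3], 0]
    - [[-3.5, -1, -8.8], 0]
    - [[-3.5, -1, -9.2], 0]
    - [[-3.5, -1, -9.4], 0]

```text
clock: 38.75
tool_pos: [0.5211, 0.1782, 0.1016]
orientation: [179.9, 0.0, 106.1]
force: [-15.5, -0.3, 44.2]
opening: 0.0002
```

```bash
python3 - <<'E'
from h import *
o=ctrl.get_obs();print(o['clock'],o['tool_pos'],o['force'])
p,d,m,C=snap('scene');cv2.imwrite('pics/s21.png',cv2.resize(p[60:300,130:400],None,fx=2.5,fy=2.5))
E
```

```text
38.75 [0.52107418 0.17822849 0.10158228] [-15.49241274  -0.283065    44.22120941]
```

View pics/s21.png

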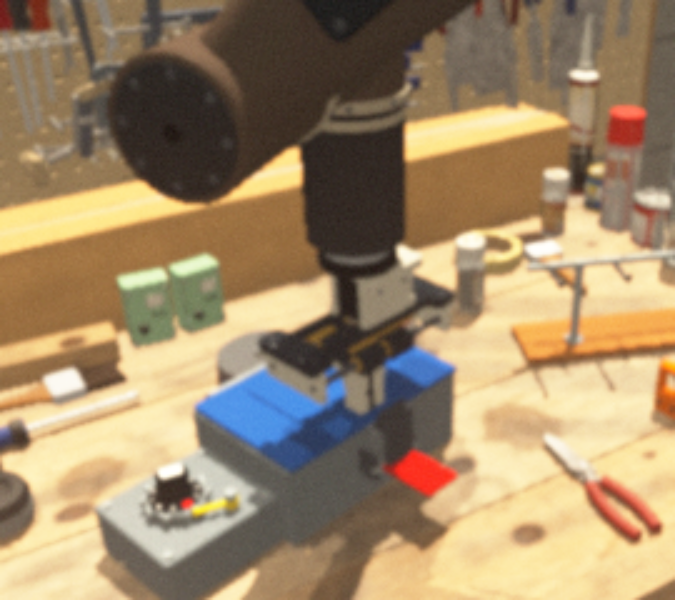

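44 N against the stop, with the TCP at the shut-lid height (0.102): bottomed out. Back off straight up and look.

Emit:
apply_moves:
  motion:
    - [[0, 0, 0.5], 0]
    - [[0, 0, 2], 0]
    - [[0, 0, 5], 0]
    - [[0, 0, 9], 0]
    - [[0, 0, 13], 0]
    - [[-3, -1, 16], 0]
    - [[-6, -2, 18], 0]
    - [[-6, -2, 18], 0]
    - [[-6, -2, 18], 0]

```text
clock: 39.7
tool_pos: [0.4598, 0.1577, 0.279]
orientation: [180.0, -0.0, 106.0]
force: [-0.1, 0.3, -1.1]
opening: 0.0006
```

```bash
python3 - <<'E'
from h import *
o=ctrl.get_obs();print(o['clock'],o['tool_pos'],o['force'])
p,d,m,C=snap('scene');cv2.imwrite('pics/s22.png',cv2.resize(p[60:300,130:400],None,fx=2.5,fy=2.5))
p,d,m,C=snap('wrist');cv2.imwrite('pics/w22.png',p);P=cloud(d,m,C)
q=P[...,:2]-[.575,.193];X=q@[.9613,.2756];Y=q@[-.2756,.9613]
for x in (-70,-40,0): 
    s=(abs(X*1000-x)<8)&(abs(Y)<.1)&(P[...,2]>.05)&(P[...,2]<.2);s[225:]=0
    print(x,s.sum(),np.median(P[...,2][s]) if s.any() else None)
E
```

```text
39.7 [0.45978171 0.15769866 0.27897386] [-0.06963412  0.32043182 -1.10963115]
-70 1464 0.07216246796970516
-40 0 None
0 0 None
```

View pics/s22.png

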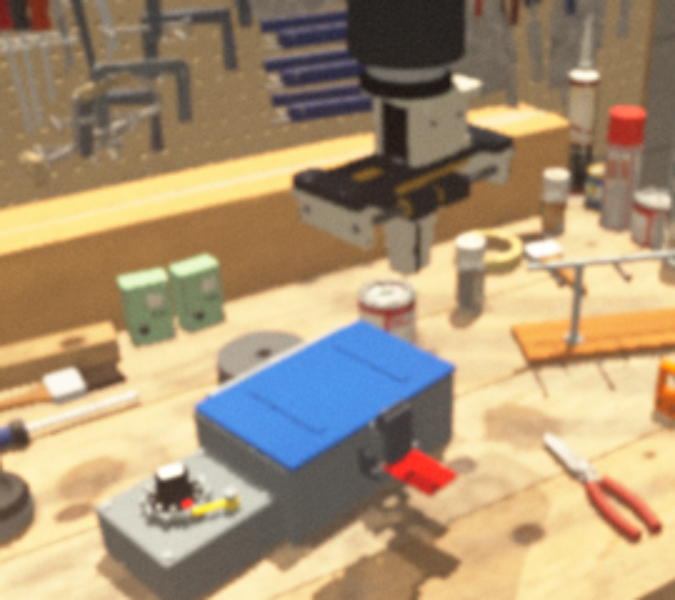

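View pics/w22.png

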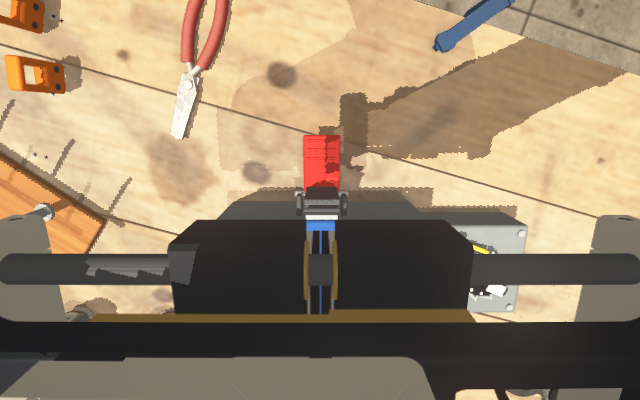

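The lid stays shut with the tongue under the hook and the paddle level. Final check: look at the timer from above, then clear the arm for a top view.

Emit:
apply_moves:
  motion:
    - [[2, 4, 0], 0]
    - [[4, 8, 0], 0]
    - [[6, 12, 0], 0]
    - [[8, 16, 0], 0]
    - [[9, 20, 0], 0]
    - [[9, 22, 0], 0]
    - [[9, 22, 0], 0]
    - [[9, 22, 0], 0]

```text
clock: 40.6
tool_pos: [0.5501, 0.3777, 0.2767]
orientation: [-179.8, 0.1, 106.0]
force: [-0.3, 0.5, -0.1]
opening: 0.0001
```

```bash
python3 - <<'E'
from h import *
o=ctrl.get_obs();print(o['clock'],o['tool_pos'],o['force'])
p,d,m,C=snap('wrist');P=cloud(d,m,C)
g=proj([.524,.379,.075],m,C)[0];print(g);u,v=g.astype(int)
cv2.imwrite('pics/w23.png',cv2.resize(p[max(v-60,0):v+60,max(u-75,0):u+75],None,fx=5,fy=5,interpolation=cv2.INTER_CUBIC))
mk=np.zeros(d.shape,bool);mk[v-40:min(v+40,222),u-40:u+40]=True
a=mk&(P[...,2]>.092)&(P[...,2]<.112);q=P[a];print(a.sum(),cv2.minAreaRect((q[:,:2]*1000).astype(np.float32)))
E
```

```text
40.6 [0.55010167 0.37769004 0.27669426] [-0.31135857  0.54345641 -0.13298385]
[329.04123044 152.23648234]
373 ((525.2936401367188, 379.9899597167969), (29.799331665039062, 12.071330070495605), 84.4619140625)
```

View pics/w23.png

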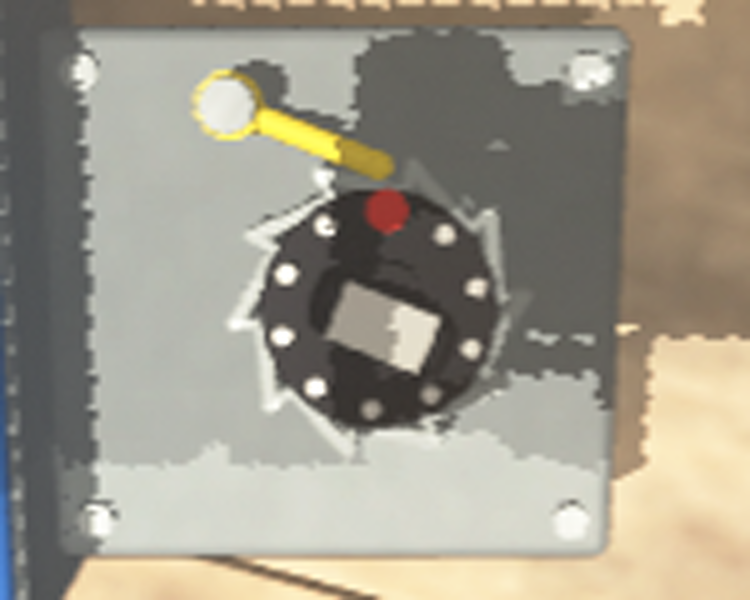

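Emit:
apply_moves:
  motion:
    - [[-4, 4, 0], 0]
    - [[-8, 8, 0], 0]
    - [[-12, 12, 0], 0]
    - [[-16, 16, 0], 0]
    - [[-20, 20, 0], 0]
    - [[-23, 23, 0], 0]
    - [[-23, 23, 0], 0]
    - [[-23, 23, 0], 0]
    - [[-23, 23, 0], 0]

```text
clock: 41.55
tool_pos: [0.3203, 0.6072, 0.2788]
orientation: [180.0, 0.0, 106.0]
force: [0.9, -0.1, 0.7]
opening: 0.0005
```

```bash
python3 - <<'E'
from h import *
o=ctrl.get_obs();print(o['clock'],o['tool_pos'],o['force'])
p,d,m,C=snap('top');cv2.imwrite('pics/t24.png',p);P=cloud(d,m,C);z=np.load('top0.npz');P0=cloud(z['d'],m,z['C'])
for P_ in (P0,P):
    q=P_[...,:2]-[.575,.193];X=q@[.9613,.2756];Y=q@[-.2756,.9613]
    print([np.median(P_[...,2][(abs(X*1000-x)<8)&(abs(Y)<.1)]).round(4) for x in (-70,-40,0,40,65)])
    r=np.median(P_[...,2][(abs(X+.148)<.008)&(abs(Y)<.015)]);print('paddle z',r)
df=np.abs(p.astype(int)-z['p']).max(2);cv2.imwrite('pics/diff.png',np.minimum(df*3,255).astype(np.uint8))
E
```

```text
41.55 [0.32032012 0.60716638 0.27881063] [ 0.91833644 -0.12655564  0.6865963 ]
[np.float64(0.1018), np.float64(0.1041), np.float64(0.1041), np.float64(0.104), np.float64(0.1036)]
paddle z 0.060357568047911814
[np.float64(0.1017), np.float64(0.1041), np.float64(0.104), np.float64(0.1039), np.float64(0.1033)]
paddle z 0.05954746360154961
```

View pics/t24.png

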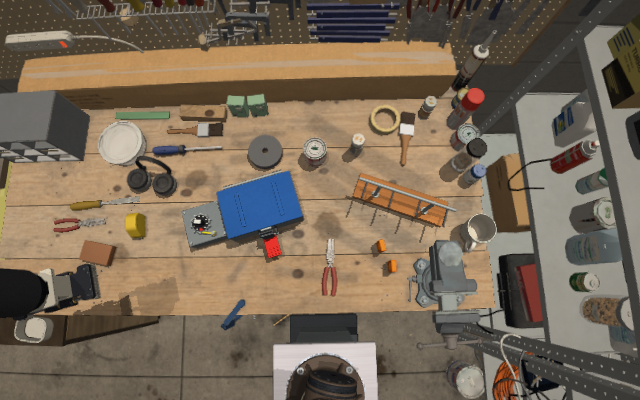

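View pics/diff.png

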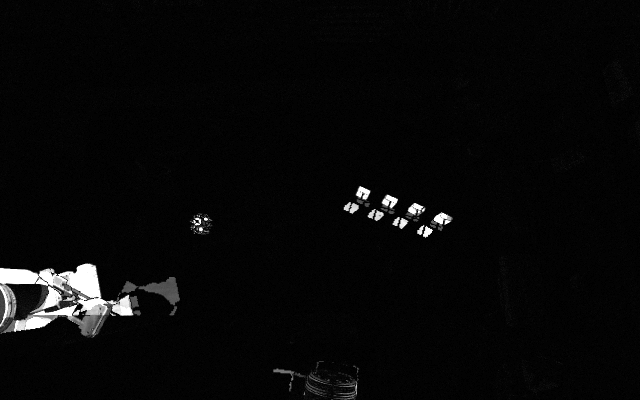

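The before/after difference shows only the lugs gone from the rack, the wheel turned, and the arm. Lid and paddle heights match the start, the wheel is at about 1.95 rad with the pawl dropped in at the red dot, and the bystanders have not moved. Handing in.

```bash
python3 -c "
from plant import ctrl
print(ctrl.close_job())"
```

```text
the job is handed in; nothing more can be done
None
```

The job is handed in, at about 42 s on the clock; it gave no verdict. I turned the timer, pressed the latch and stayed clear while the lid sprang open. I then put all four steel lugs in the tub and pushed the lid shut until the latch held.

**Last checks, from the camera images:**
- **Timer:** the wheel rests at about 1.95 rad, against 1.805 to 2.105 allowed. The yellow pawl looks dropped in behind the tooth at the red dot. I judged the pawl by eye and did not measure its angle.
- **Lid and latch:** the lid surface is within 0.3 mm of its starting height, and the paddle within about 1 mm of its own. The lid stayed shut after I backed off.
- **Lugs:** all four stood in the tub in the last view before the lid was shut, and the rack hooks are empty.
- **Everything else:** the before/after top view shows no change to the bystanders or the two orange look-alikes. The robot is clear of everything.

**Force at closing:** the fingertips pressed the lid with about 44 N against its stop, well over the 12 N needed. That was the fingers, not the arm or gripper body (limit 40 N), and the wrist force stayed under 120 N. No check failed or disagreed.

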